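# Pack the feet of the storage tiers with packers drawn out from under them

## Robot

A 6-joint arm with a two-finger parallel gripper is mounted at the origin on the work surface. World frame = base frame: x ahead of the robot, y to its left, z up, the work surface at z = 0. Lengths are in m, angles in rad, forces in N, time in s.
With the tool pointing down it reaches from about 0.35 to 0.85 m from the base axis. Payload 8.1 kg.
Tool frame: the origin (TCP) lies at the very end of the fingers, on their centre line; the grasp point (between the pads) lies 19 mm behind it; z points along the fingers, y is the direction in which the jaws open and shut (so a half turn about z gives the same grasp; the last joint's range is limited). The gripper opens to 93 mm and grips with 3 to 60 N. Pads are 15 mm wide; open, the fingers measure 128 mm over their backs; the gripper's body (75 mm by 188 mm) begins 65 mm behind the grasp point.
Start: joints at [-1.32, 0.13, 1.488, -0, 1.523, -0.085], TCP at [0.198, -0.566, 0.219] pointing down, gripper open.
Joint ranges: [-2.96, 2.96], [-0.89, 2.26], [0.02, 2.5], [-1.34, 4.48], [0, 2.73], [-2.66, 2.66]. Speed limits (rad/s): [2.39, 2.39, 2.79, 3.14, 3.14, 3.14].

## Interface

Orientations are given as a rotation vector (axis times angle).
In Python, from plant import * gives the robot as it stands.
- The arm moves only by the tool apply_moves, never from a script. Its argument "commands" is one flat list of numbers, 7 for each row, row after row: the shift along the world's x, y, z in cm, then the turn, a rotation vector about the world's x, y, z in rad, then the finger opening in cm, from 0 to 9.3. A call has 1 to 8 rows; each row shifts and turns the pose as measured when the row begins; what a row does not reach is not made up. A row lasts 1/8 s, in which the tool goes at most 62.5 mm and 10.7 degrees, less where a joint would pass 70% of its speed; a pose out of reach is approached as far as the arm can. A call with a gripper value outside its range is refused whole. The fingers move at their own pace and stop on an object; "squeeze" is the grip in N (left out, the last holds). Time passes only in rows, so rows that do not move let the fingers close. It gives the time, the measured TCP pose, the force and the opening at its end, in the units of the state.
- read_state(): the state, without advancing time (a new reading comes with each control period).
- read_camera(name): name is "side" or "top" or "wrist"; returns (picture, depth): 384x512x3 uint8, blue, green, red; 384x512 float32, m along the optical axis (not along the pixel's ray), 0 where there is no reading.
- camera_model(name): a dict with "intrinsics" (3x3 intrinsics, pixels), "R" (3x3) and "t" (3): a world point X has camera coordinates R X + t. Camera axes: x right, y down, z forward; pixel columns grow to the right and rows downward; lengths in m; the calibration is good to about 2 mm. A picture is of the moment at which its call begins: read the wrist's pose just before it. camera_model takes no time and is no camera call; for the wrist camera it gives the pose at the moment of the call.
- close_job(): hands the job in, once; it reports no verdict.
Trained networks look in the newest picture that a camera, given by its name, has taken for a name from the list of things; names that differ only in an ending like _2 or _b are one class to them, and where a whole thing is asked for, a point or a joint stands for the part that bears it (a point fixed in the world has none). Each returns a list of dicts, best first, with "conf" (0 to 1); they miss things now and then, are a little off and sometimes report something else, mostly with a low value. They report only what shows in the picture. A call takes as long as a camera call. They do not tell look-alikes from the thing itself.
- find_in(query, camera): "point" ([x, y, z] in m, in the coordinates of the camera as it stood for that picture, good to about 4 mm: the middle of the surface that is visible of it).
- cut_out(query, camera): "mask" (384x512 bool, what is visible of it).
- spot_point(query, camera): "point" ([x, y, z] in m, in the coordinates of the camera as it stood for that picture, good to about 4 mm: a listed point, or the origin of a listed thing).
The state is a dict: "t": time; "q": joint angles; "dq": joint speeds; "joint_torque": joint torques, N m; "tool_pos": TCP position; "orientation": TCP orientation; "force": force on the tool from outside, world axes, zero at the start; "wrist_torque": the same for the moment, N m; "opening": finger opening in m.
Only numpy, scipy, OpenCV 4.12 (cv2) and the standard library are available. Lean on these libraries where they do the work, as an engineer would, in place of code of your own. Each camera call takes 0.05 s, during which the arm holds its last target. There are 200 camera calls.

## Task

Some of the coloured packers have slid under the low storage tiers: take the long-handled scoop, reach it under the lower tier without knocking the tiers, and draw out every packer that lies there. Then stack packers flat under each of the tiers' two front feet, slid in from the front under the middle of the foot plate until they all but meet its heel, choosing thicknesses that together fill that gap snugly without being forced. Lay the scoop back lengthwise on its mat, leave spare packers on the shelf clear of the tiers and their feet, and do not disturb the hammer, awl, kit case or doorstop.

Things in the scene. Friction and masses are not known exactly. Their poses are not given: they have to be found in the camera images.
- tiers: Stacked pair of translucent storage tiers, fixed. Trays 220 mm deep, 490 wide; the lower one's underside is 95 mm above the shelf, the upper one's 195. Origin on the shelf under the middle of the lower tray's front edge; x runs level into the depth, away from the robot (within a few degrees of world x), z up. Below the lower tray it is clear from x = 0 between posts at y = -228 and +228 mm.
- scoop_grip (a point): Long-handled draw scoop, 160 g: wooden handle 16 mm wide, 18 tall, yellow head. This point is the middle of the handle's section near the balance point, 37 mm above the head's lower edge; x along the handle towards the head, z up. Handle from x = -200 to +170 mm, its underside 28 mm above the head's lower edge. On a flat surface it rests level on its head and a stub under the tail.
- scoop_head (a point): Middle of the scoop head's open underside, at its lower edge, 148 mm ahead of the grip point. The head is an upright blade (inner face 170 mm from the grip point, 114 mm wide, 46 tall, 4 thick) with two cheeks reaching 45 mm back, 106 mm apart inside; open below and towards the handle: lowered over a packer, it draws the packer along when pulled.
- scoop: The whole scoop; origin 37 mm below the grip point, x axis along the handle towards the head.
- mat_mid (a point): Centre of the top of the black rubber mat, the scoop's place: 420 mm (its x) by 120 mm, 3 mm thick, fixed. The scoop starts on it, head away from the robot.
- hammer: Wooden-handled hammer, 280 mm, lying on the shelf; bystander.
- awl: Steel awl with dark wooden handle, 170 mm, lying on the shelf; bystander.
- kit_case: Green plastic picture hanging kit case, 140 x 200 x 50 mm, lever latch; bystander.
- doorstop: Chrome doorstop, 48 mm across, 55 mm tall, standing; bystander.
- foot_a_under (a point): Steel front foot of the tiers, fixed, left or right. Level foot plate 60 mm wide, 7 thick, from 30 mm in front of to 40 mm behind this point, which is on the mid-line of its underside, 26 mm above the shelf: the gap to fill. Axes as the tiers'. Open to front and sides; an upright at its rear edge ends 10 mm above the shelf as a heel and rises 94 mm high; the tiers' front edge is 70 mm behind this point.
- foot_b_under (a point): Steel front foot of the tiers, fixed, left or right. Level foot plate 60 mm wide, 7 thick, from 30 mm in front of to 40 mm behind this point, which is on the mid-line of its underside, 32 mm above the shelf: the gap to fill. Axes as the tiers'. Open to front and sides; an upright at its rear edge ends 10 mm above the shelf as a heel and rises 94 mm high; the tiers' front edge is 70 mm behind this point.
- blue_1_mid (a point): Centre of a blue plastic packer 6 mm thick, 90 mm long (its x) and 50 mm wide (its y), lying flat on the shelf (z up or down); blue are 6, red 12, green 18 mm. May be absent (None).
- blue_2_mid (a point): Centre of a blue plastic packer 6 mm thick, 90 mm long (its x) and 50 mm wide (its y), lying flat on the shelf (z up or down); blue are 6, red 12, green 18 mm. May be absent (None).
- red_1_mid (a point): Centre of a red plastic packer 12 mm thick, 90 mm long (its x) and 50 mm wide (its y), lying flat on the shelf (z up or down); blue are 6, red 12, green 18 mm. May be absent (None).
- red_2_mid (a point): Centre of a red plastic packer 12 mm thick, 90 mm long (its x) and 50 mm wide (its y), lying flat on the shelf (z up or down); blue are 6, red 12, green 18 mm. May be absent (None).
- green_1_mid (a point): Centre of a green plastic packer 18 mm thick, 90 mm long (its x) and 50 mm wide (its y), lying flat on the shelf (z up or down); blue are 6, red 12, green 18 mm. May be absent (None).
- green_2_mid (a point): Centre of a green plastic packer 18 mm thick, 90 mm long (its x) and 50 mm wide (its y), lying flat on the shelf (z up or down); blue are 6, red 12, green 18 mm. May be absent (None).
Not all that is in view belongs to the job. What is shaped like the part that bears green_2_mid but purple is not meant.

How it is judged:
On the way, in this order (a step that is already met when the one before it is completed fails the run):
1. the scoop's head is under the lower tier (x of scoop_head in the frame of tiers above 0.03 m and z of scoop_head in the frame of tiers below 0.05 m), for 0.1 s.
2. every packer is out from under the tiers ((x of blue_1_mid in the frame of tiers below -0.03 m or y of blue_1_mid in the frame of tiers above 0.29 m or y of blue_1_mid in the frame of tiers below -0.29 m) and (x of blue_2_mid in the frame of tiers below -0.03 m or y of blue_2_mid in the frame of tiers above 0.29 m or y of blue_2_mid in the frame of tiers below -0.29 m) and (x of red_1_mid in the frame of tiers below -0.03 m or y of red_1_mid in the frame of tiers above 0.29 m or y of red_1_mid in the frame of tiers below -0.29 m) and (x of red_2_mid in the frame of tiers below -0.03 m or y of red_2_mid in the frame of tiers above 0.29 m or y of red_2_mid in the frame of tiers below -0.29 m) and (x of green_1_mid in the frame of tiers below -0.03 m or y of green_1_mid in the frame of tiers above 0.29 m or y of green_1_mid in the frame of tiers below -0.29 m) and (x of green_2_mid in the frame of tiers below -0.03 m or y of green_2_mid in the frame of tiers above 0.29 m or y of green_2_mid in the frame of tiers below -0.29 m)), for 0.2 s.
At the end, for the whole second after the job is handed in: Under each foot packers lie flat, centres within 25 mm (depth) and 18 mm (sideways) of the foot point, top one under 4.5 mm below the plate; others over 70 mm from the feet; none under the tiers (centre 30 mm in front, or beside); scoop on its mat within 50 mm, 0.35 rad (all of step 2 and (((x of blue_1_mid in the frame of foot_a_under between -0.025 and 0.025 m and y of blue_1_mid in the frame of foot_a_under between -0.018 and 0.018 m) and z of blue_1_mid in the frame of foot_a_under between -0.0075 and -0.002 m and (angle between blue_1_mid's own z axis and vertical below 0.06 rad or angle between blue_1_mid's own z axis and vertical above 3.08 rad)) or ((x of blue_2_mid in the frame of foot_a_under between -0.025 and 0.025 m and y of blue_2_mid in the frame of foot_a_under between -0.018 and 0.018 m) and z of blue_2_mid in the frame of foot_a_under between -0.0075 and -0.002 m and (angle between blue_2_mid's own z axis and vertical below 0.06 rad or angle between blue_2_mid's own z axis and vertical above 3.08 rad)) or ((x of red_1_mid in the frame of foot_a_under between -0.025 and 0.025 m and y of red_1_mid in the frame of foot_a_under between -0.018 and 0.018 m) and z of red_1_mid in the frame of foot_a_under between -0.0105 and -0.005 m and (angle between red_1_mid's own z axis and vertical below 0.06 rad or angle between red_1_mid's own z axis and vertical above 3.08 rad)) or ((x of red_2_mid in the frame of foot_a_under between -0.025 and 0.025 m and y of red_2_mid in the frame of foot_a_under between -0.018 and 0.018 m) and z of red_2_mid in the frame of foot_a_under between -0.0105 and -0.005 m and (angle between red_2_mid's own z axis and vertical below 0.06 rad or angle between red_2_mid's own z axis and vertical above 3.08 rad)) or ((x of green_1_mid in the frame of foot_a_under between -0.025 and 0.025 m and y of green_1_mid in the frame of foot_a_under between -0.018 and 0.018 m) and z of green_1_mid in the frame of foot_a_under between -0.0135 and -0.008 m and (angle between green_1_mid's own z axis and vertical below 0.06 rad or angle between green_1_mid's own z axis and vertical above 3.08 rad)) or ((x of green_2_mid in the frame of foot_a_under between -0.025 and 0.025 m and y of green_2_mid in the frame of foot_a_under between -0.018 and 0.018 m) and z of green_2_mid in the frame of foot_a_under between -0.0135 and -0.008 m and (angle between green_2_mid's own z axis and vertical below 0.06 rad or angle between green_2_mid's own z axis and vertical above 3.08 rad))) and (((x of blue_1_mid in the frame of foot_b_under between -0.025 and 0.025 m and y of blue_1_mid in the frame of foot_b_under between -0.018 and 0.018 m) and z of blue_1_mid in the frame of foot_b_under between -0.0075 and -0.002 m and (angle between blue_1_mid's own z axis and vertical below 0.06 rad or angle between blue_1_mid's own z axis and vertical above 3.08 rad)) or ((x of blue_2_mid in the frame of foot_b_under between -0.025 and 0.025 m and y of blue_2_mid in the frame of foot_b_under between -0.018 and 0.018 m) and z of blue_2_mid in the frame of foot_b_under between -0.0075 and -0.002 m and (angle between blue_2_mid's own z axis and vertical below 0.06 rad or angle between blue_2_mid's own z axis and vertical above 3.08 rad)) or ((x of red_1_mid in the frame of foot_b_under between -0.025 and 0.025 m and y of red_1_mid in the frame of foot_b_under between -0.018 and 0.018 m) and z of red_1_mid in the frame of foot_b_under between -0.0105 and -0.005 m and (angle between red_1_mid's own z axis and vertical below 0.06 rad or angle between red_1_mid's own z axis and vertical above 3.08 rad)) or ((x of red_2_mid in the frame of foot_b_under between -0.025 and 0.025 m and y of red_2_mid in the frame of foot_b_under between -0.018 and 0.018 m) and z of red_2_mid in the frame of foot_b_under between -0.0105 and -0.005 m and (angle between red_2_mid's own z axis and vertical below 0.06 rad or angle between red_2_mid's own z axis and vertical above 3.08 rad)) or ((x of green_1_mid in the frame of foot_b_under between -0.025 and 0.025 m and y of green_1_mid in the frame of foot_b_under between -0.018 and 0.018 m) and z of green_1_mid in the frame of foot_b_under between -0.0135 and -0.008 m and (angle between green_1_mid's own z axis and vertical below 0.06 rad or angle between green_1_mid's own z axis and vertical above 3.08 rad)) or ((x of green_2_mid in the frame of foot_b_under between -0.025 and 0.025 m and y of green_2_mid in the frame of foot_b_under between -0.018 and 0.018 m) and z of green_2_mid in the frame of foot_b_under between -0.0135 and -0.008 m and (angle between green_2_mid's own z axis and vertical below 0.06 rad or angle between green_2_mid's own z axis and vertical above 3.08 rad))) and ((x of blue_1_mid in the frame of foot_a_under between -0.025 and 0.025 m and y of blue_1_mid in the frame of foot_a_under between -0.018 and 0.018 m) or horizontal distance between blue_1_mid and foot_a_under above 0.07 m) and ((x of blue_1_mid in the frame of foot_b_under between -0.025 and 0.025 m and y of blue_1_mid in the frame of foot_b_under between -0.018 and 0.018 m) or horizontal distance between blue_1_mid and foot_b_under above 0.07 m) and ((x of blue_2_mid in the frame of foot_a_under between -0.025 and 0.025 m and y of blue_2_mid in the frame of foot_a_under between -0.018 and 0.018 m) or horizontal distance between blue_2_mid and foot_a_under above 0.07 m) and ((x of blue_2_mid in the frame of foot_b_under between -0.025 and 0.025 m and y of blue_2_mid in the frame of foot_b_under between -0.018 and 0.018 m) or horizontal distance between blue_2_mid and foot_b_under above 0.07 m) and ((x of red_1_mid in the frame of foot_a_under between -0.025 and 0.025 m and y of red_1_mid in the frame of foot_a_under between -0.018 and 0.018 m) or horizontal distance between red_1_mid and foot_a_under above 0.07 m) and ((x of red_1_mid in the frame of foot_b_under between -0.025 and 0.025 m and y of red_1_mid in the frame of foot_b_under between -0.018 and 0.018 m) or horizontal distance between red_1_mid and foot_b_under above 0.07 m) and ((x of red_2_mid in the frame of foot_a_under between -0.025 and 0.025 m and y of red_2_mid in the frame of foot_a_under between -0.018 and 0.018 m) or horizontal distance between red_2_mid and foot_a_under above 0.07 m) and ((x of red_2_mid in the frame of foot_b_under between -0.025 and 0.025 m and y of red_2_mid in the frame of foot_b_under between -0.018 and 0.018 m) or horizontal distance between red_2_mid and foot_b_under above 0.07 m) and ((x of green_1_mid in the frame of foot_a_under between -0.025 and 0.025 m and y of green_1_mid in the frame of foot_a_under between -0.018 and 0.018 m) or horizontal distance between green_1_mid and foot_a_under above 0.07 m) and ((x of green_1_mid in the frame of foot_b_under between -0.025 and 0.025 m and y of green_1_mid in the frame of foot_b_under between -0.018 and 0.018 m) or horizontal distance between green_1_mid and foot_b_under above 0.07 m) and ((x of green_2_mid in the frame of foot_a_under between -0.025 and 0.025 m and y of green_2_mid in the frame of foot_a_under between -0.018 and 0.018 m) or horizontal distance between green_2_mid and foot_a_under above 0.07 m) and ((x of green_2_mid in the frame of foot_b_under between -0.025 and 0.025 m and y of green_2_mid in the frame of foot_b_under between -0.018 and 0.018 m) or horizontal distance between green_2_mid and foot_b_under above 0.07 m) and horizontal distance between scoop_grip and mat_mid below 0.05 m and height (world z) of scoop_grip below 0.055 m and angle between the x axis of scoop and the x axis of mat_mid, either way round below 0.35 rad); the robot touches nothing.
It fails at once if the scoop knocks the tiers (over 4 N) (contact force between scoop and tiers above 4 N).
It fails at once if a foot is forced or knocked (over 25 N on it) (contact force between foot_a and anything else above 25 N).
It fails at once if a foot is forced or knocked (over 25 N on it) (contact force between foot_b and anything else above 25 N).
It fails at once if the hammer, awl, kit case or doorstop is moved more than 30 mm (distance of any of hammer, awl, kit_case, doorstop from where it was at the start of the episode above 0.03 m).
Of blue_1, blue_2, red_1, red_2, green_1, green_2 only 5 to 6 are there at a start; the rules pass over those that are not, and their reading is None.
At some moment in a run one of scoop, green_1, green_2 may be knocked a few centimetres aside while the robot is not near it.
Once in a run the grip may slacken for a moment while it holds something.
It also fails if it takes over 210 s, if anything falls off the work surface, if the arm or the gripper's body presses on something with over 40 N, if the wrist force passes 120 N, or if a joint passes its speed limit or range.

## Working session

There is one attempt and no reset: what is moved stays moved. The work goes in short steps, Python scripts to look and compute and a tool call to move; the robot and the scene stay as the last step left them, time stands still between calls to the robot, and variables do not carry over. Pictures are saved under pics/ and viewed, about 12 in all and at most 16, crops included, and the job is handed in when it is done.

Besides the shell and the picture viewer there is one more tool, called after "Emit:" by a JSON object that holds its "method" and its "body", one argument or row to a line. apply_moves: Moves the arm, as the interface text tells. Its arguments: {"type":"object","properties":{"commands":{"type":"array"},"squeeze":{"type":"number"}},"required":["commands"]}

```bash
mkdir -p pics; ls
cat > h.py <<'E'
from plant import *
import numpy as np, cv2
from scipy.spatial.transform import Rotation as Ro
def w(p,c):
    m=camera_model(c); return np.asarray(m["R"]).T@(np.asarray(p)-np.asarray(m["t"]))
def snap(c,fn,crop=None,s=1):
    im,d=read_camera(c); 
    o=im if crop is None else im[crop[1]:crop[3],crop[0]:crop[2]]
    cv2.imwrite("pics/"+fn,cv2.resize(o,None,fx=s,fy=s,interpolation=cv2.INTER_CUBIC)); return im,d
def pts(mask,d,c):
    m=camera_model(c);K=np.asarray(m["intrinsics"]);v,u=np.nonzero(mask&(d>0));z=d[v,u]
    P=np.stack([(u-K[0,2])/K[0,0]*z,(v-K[1,2])/K[1,1]*z,z],1)
    return (P-np.asarray(m["t"]))@np.asarray(m["R"])
def pix(p,c):
    m=camera_model(c);q=np.asarray(m["intrinsics"])@(np.asarray(m["R"])@np.asarray(p)+np.asarray(m["t"]));return (q[:2]/q[2]).round().astype(int)
E
python3 - <<'E'
from h import *
np.set_printoptions(precision=3,suppress=True)
a,_=snap("top","t0.png");b,_=snap("side","s0.png")
for c in("top","side"):
  print(c,"cam at",w([0,0,0],c))
  for q in["tiers","scoop_grip","scoop_head","mat_mid","foot_a_under","blue_1_mid","red_1_mid","green_1_mid","hammer","awl","kit_case","doorstop"]:
    for r in spot_point(q,c)[:5]:
      p=w(r["point"],c);print(c,q,round(r["conf"],2),p,pix(p,c))
print(read_state()["t"])
E
```

```text
pics
top cam at [0.239 0.024 1.954]
top tiers 0.81 [ 0.67  -0.003 -0.   ] [264 152]
top scoop_grip 0.76 [ 0.481 -0.437  0.039] [372 197]
top scoop_head 0.62 [ 0.624 -0.459  0.003] [374 164]
top mat_mid 0.89 [ 0.489 -0.443  0.005] [371 196]
top mat_mid 0.41 [ 0.48  -0.441  0.039] [373 197]
top foot_a_under 0.82 [ 0.595 -0.228  0.023] [319 169]
top blue_1_mid 0.71 [ 0.409 -0.294  0.003] [335 215]
top red_1_mid 0.52 [0.523 0.341 0.005] [179 187]
top green_1_mid 0.68 [0.593 0.345 0.003] [179 170]
top green_1_mid 0.59 [0.601 0.503 0.001] [141 168]
top hammer 0.78 [ 0.448 -0.59   0.001] [407 207]
top awl 0.73 [ 0.626 -0.454  0.002] [373 163]
top awl 0.47 [0.607 0.504 0.003] [140 166]
top kit_case 0.97 [0.408 0.549 0.001] [128 214]
top doorstop 0.63 [ 0.732 -0.303  0.002] [336 138]
side cam at [-0.267  0.735  0.815]
side scoop_head 0.57 [0.521 0.342 0.007] [166 236]
side scoop_head 0.29 [0.733 0.089 0.004] [190 180]
side foot_a_under 0.58 [ 0.599 -0.228  0.022] [268 160]
side red_1_mid 0.78 [0.522 0.346 0.004] [165 237]
side red_1_mid 0.3 [0.604 0.22  0.033] [181 203]
side green_1_mid 0.65 [0.597 0.347 0.011] [152 225]
side awl 0.47 [ 0.603  0.504 -0.   ] [108 250]
side awl 0.34 [ 0.406  0.552 -0.   ] [125 296]
side kit_case 0.95 [0.402 0.546 0.002] [128 295]
side kit_case 0.47 [0.728 0.086 0.002] [191 181]
1.3
```

```bash
cd pics; python3 -c "
import cv2
a=cv2.imread('t0.png')[110:240,110:430];cv2.imwrite('t0c.png',cv2.resize(a,None,fx=2.5,fy=2.5,interpolation=2))
b=cv2.imread('s0.png')[120:320,80:400];cv2.imwrite('s0c.png',cv2.resize(b,None,fx=2.5,fy=2.5,interpolation=2))"
```

```text
(no output)
```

View pics/t0c.png

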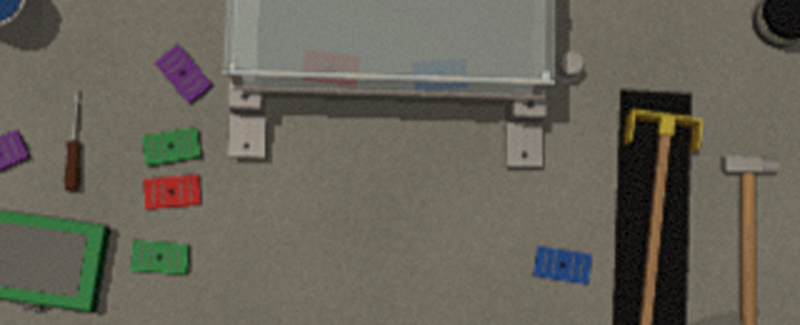

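View pics/s0c.png

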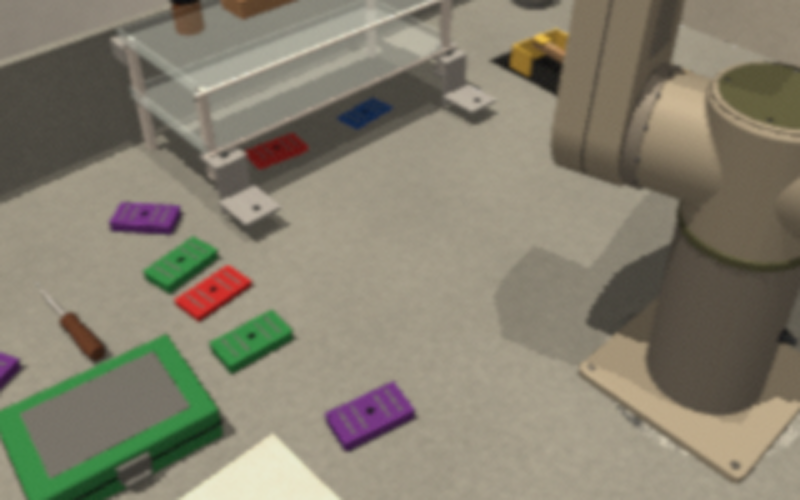

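The crops show the following (top crop scale 2.5, offset 110,110):
- **Packers in the open:** two greens at crop (172,146) and (160,257), a red at (172,192) and a blue at (563,265).
- **Packers under the tier:** a red at (330,68) and a blue at (440,75).
- **Ignored:** three purple look-alikes.
- **Others:** the scoop is on its mat at right, and the doorstop is beside the right post.

Next I move over the scoop and measure from the saved images.

Emit:
{"method": "apply_moves", "body": {
  "commands": [5,3,2,0,0,0,8,5,3,2,0,0,0,8,5,3,1,0,0,0,8,5,2,0,0,0,0,8,4,1.6,0,0,0,0,8,0,0,0,0,0,0,8]
}}

```text
t: 2.05
tool_pos: [0.4435, -0.4359, 0.2704]
orientation: [3.098, 0.52, 0.002]
force: [-0.3, 0.3, 0.4]
opening: 0.0802
```

```bash
cat >> h.py <<'E'
np.set_printoptions(precision=3,suppress=True)
HS={"red":[(0,6),(172,180)],"green":[(50,75)],"blue":[(100,118)]}
def plane(uv,c,z):
    m=camera_model(c);K=np.asarray(m["intrinsics"]);R=np.asarray(m["R"]);o=-R.T@np.asarray(m["t"])
    r=np.c_[np.asarray(uv,float).reshape(-1,2),np.ones(len(np.asarray(uv).reshape(-1,2)))]@np.linalg.inv(K).T@R
    return o+r*((z-o[2])/r[:,2])[:,None]
def packs(im,c,smin=60,amin=40,zt=0):
    hsv=cv2.cvtColor(im,cv2.COLOR_BGR2HSV);T={"red":.012,"green":.018,"blue":.006}
    for k,rs in HS.items():
        m=np.zeros(im.shape[:2],np.uint8)
        for a,b in rs: m|=cv2.inRange(hsv,(a,smin,40),(b,255,255))
        m=cv2.morphologyEx(m,cv2.MORPH_CLOSE,np.ones((5,5)))
        n,l,st,ce=cv2.connectedComponentsWithStats(m)
        for i in range(1,n):
            if st[i,4]<amin: continue
            v,u=np.nonzero(l==i);P=plane(np.c_[u,v],c,T[k]+zt)[:,:2]
            (cx,cy),(a,b),g=cv2.minAreaRect((P*1000).astype(np.float32))
            if a<b: a,b,g=b,a,g+90
            print(c,k,"px",ce[i].round(),"n",st[i,4],"xy",round(cx/1000,4),round(cy/1000,4),"LxW",round(a),round(b),"long-axis deg",round((g+90)%180-90,1))
E
python3 - <<'E'
from h import *
packs(cv2.imread("pics/t0.png"),"top",25);packs(cv2.imread("pics/s0.png"),"side",60)
im,d=snap("wrist","w1.png")
print(read_state()["tool_pos"],w([0,0,0],"wrist"))
for q in("scoop_grip","scoop_head","mat_mid","foot_a_under"):
  for r in spot_point(q,"wrist")[:3]: p=w(r["point"],"wrist");print(q,r["conf"],p,pix(p,"wrist"))
for r in cut_out("scoop","wrist")[:1]:
  P=pts(r["mask"],d,"wrist");print(P.min(0),P.max(0));h=P[(P[:,2]>.03)&(P[:,0]<.62)]
  for a in np.arange(.3,.64,.04): s=h[abs(h[:,0]-a)<.01]; print(a,len(s),np.median(s,0) if len(s) else"",s[:,1].min() if len(s) else "",s[:,1].max() if len(s) else "")
E
```

```text
top red px [242. 140.] n 115 xy 0.7186 0.086 LxW 89 44 long-axis deg 72.7
top red px [178. 186.] n 284 xy 0.5231 0.345 LxW 91 52 long-axis deg -84.8
top green px [178. 168.] n 285 xy 0.5968 0.3459 LxW 92 52 long-axis deg -79.4
top green px [126. 214.] n 941 xy 0.4088 0.5544 LxW 213 144 long-axis deg 82.5
top green px [174. 213.] n 294 xy 0.415 0.3593 LxW 92 51 long-axis deg 85.6
top blue px [106. 107.] n 415 xy 0.8534 0.654 LxW 96 90 long-axis deg -89.5
top blue px [283. 142.] n 105 xy 0.7186 -0.0944 LxW 83 38 long-axis deg -89.5
top blue px [335. 216.] n 288 xy 0.4085 -0.2921 LxW 91 52 long-axis deg 80.9
side red px [190. 180.] n 237 xy 0.724 0.0926 LxW 100 69 long-axis deg 81.8
side red px [165. 237.] n 364 xy 0.5185 0.3462 LxW 95 59 long-axis deg -84.7
side green px [152. 225.] n 365 xy 0.5881 0.3497 LxW 99 64 long-axis deg -79.9
side green px [180. 256.] n 460 xy 0.4078 0.3635 LxW 94 62 long-axis deg 85.7
side green px [123. 295.] n 2317 xy 0.4161 0.5464 LxW 207 182 long-axis deg 82.4
side blue px [225. 165.] n 146 xy 0.7185 -0.0912 LxW 92 54 long-axis deg -84.6
side blue px [ 32
[... 465 characters left out ...]
8
0.33999999999999997 149 [ 0.34  -0.424  0.049] -0.43317373045822555 -0.41493178823756754
0.37999999999999995 161 [ 0.38  -0.429  0.049] -0.43799018150240154 -0.4200859000546708
0.41999999999999993 177 [ 0.42  -0.434  0.049] -0.44370417922921224 -0.42507649353945237
0.4599999999999999 180 [ 0.46  -0.439  0.049] -0.44775632152397593 -0.430404205401948
0.4999999999999999 191 [ 0.5   -0.444  0.049] -0.45309823794253845 -0.43538217624064984
0.5399999999999998 211 [ 0.54  -0.449  0.049] -0.45825254058470366 -0.4405941532853029
0.5799999999999998 239 [ 0.581 -0.455  0.049] -0.5132344750341906 -0.44599006619908993
0.6199999999999999 278 [ 0.615 -0.46   0.051] -0.517240254386782 -0.4014645716182045
```

Emit:
{"method": "apply_moves", "body": {
  "commands": [1.1,-0.1,-4,0,0,-0.154,5,1.1,-0.1,-4,0,0,-0.154,5,1.1,-0.2,-4,0,0,-0.154,5,0,0,-4,0,0,0,5,0,0,-3.5,0,0,0,5,0,0,0,0,0,0,5]
}}

```text
t: 3.1
tool_pos: [0.4672, -0.4475, 0.0725]
orientation: [3.125, -0.253, 0.0]
force: [0.2, 0.5, 0.7]
opening: 0.0498
```

Run:
```python
from h import *
s=read_state();print(s["tool_pos"],Ro.from_rotvec(s["orientation"]).as_matrix())
im,d=read_camera("wrist")
for r in cut_out("scoop","wrist")[:1]:
  P=pts(r["mask"],d,"wrist");h=P[(P[:,2]>.035)&(P[:,0]<.56)&(P[:,2]<.06)]
  print(np.polyfit(h[:,0],h[:,1],1),h.min(0),h.max(0),np.median(h,0))
```

```text
[ 0.467 -0.448  0.072] [[ 0.987 -0.161 -0.   ]
 [-0.161 -0.987 -0.006]
 [ 0.001  0.006 -1.   ]]
[-0.123 -0.382] [ 0.369 -0.458  0.038] [ 0.56  -0.419  0.056] [ 0.493 -0.442  0.054]
```

Emit:
{"method": "apply_moves", "body": {
  "commands": [0.8,0.7,-2,0,0,0.035,5,0,0,-2.9,0,0,0,5,0,0,0,0,0,0,1,0,0,0,0,0,0,1,0,0,0,0,0,0,1,0,0,0,0,0,0,1],
  "squeeze": 35
}}

```text
t: 3.95
tool_pos: [0.4832, -0.446, 0.0354]
orientation: [3.116, -0.188, 0.025]
force: [1.1, 0.5, -0.0]
opening: 0.0157
```

Emit:
{"method": "apply_moves", "body": {
  "commands": [0,0,0,0,0,0,5,0,0,0,0,0,0,5,0,0,-1.3,0,0,0,5,0,0,-0.3,0,0,0,5,0,0,0,0,0,0,1,0,0,0,0,0,0,1,0,0,0,0,0,0,1,0,0,0,0,0,0,1]
}}

```text
t: 4.95
tool_pos: [0.4833, -0.4465, 0.0191]
orientation: [3.115, -0.188, 0.027]
force: [-1.1, 2.1, 3.2]
opening: 0.0157
```

Emit:
{"method": "apply_moves", "body": {
  "commands": [0,0,2,0,0,0,1,-1,0,4,0,0,0,1,-1.5,0,5,0,0,0,1,-2,2,3,0,0,0.03,1,-2,5,0,0,0,0.03,1,-1,6,0,0,0,0.03,1,0,6,0,0,0,0.02,1,0,6,0,0,0,0,1]
}}

```text
t: 5.95
tool_pos: [0.4061, -0.1946, 0.1745]
orientation: [3.113, -0.021, 0.043]
force: [1.6, -0.4, -1.3]
opening: 0.016
```

Emit:
{"method": "apply_moves", "body": {
  "commands": [0,6,0,0,0,0,1,0,6,0,0,0,0,1,0,6,0,0,0,0,1,0,6,0,0,0,0,1,0,3,0,0,0,0,1,0,0,0,0,0,0,1]
}}

```text
t: 6.7
tool_pos: [0.4058, 0.087, 0.1846]
orientation: [3.112, -0.015, 0.068]
force: [-0.2, -0.8, -1.0]
opening: 0.0156
```

Run:
```python
from h import *
s=read_state();print(s["tool_pos"],s["orientation"],s["opening"],s["force"])
im,d=snap("wrist","w2.png",s=1.3)
print(w([0,0,0],"wrist"))
for q in("scoop_grip","scoop_head","tiers","foot_a_under","red_1_mid","blue_1_mid"):
  for r in spot_point(q,"wrist")[:3]: p=w(r["point"],"wrist");print(q,r["conf"],p,pix(p,"wrist"))
packs(im,"wrist",60,150)
for r in cut_out("foot_a_under","wrist"): P=pts(r["mask"],d,"wrist");print(r["conf"],P.min(0),P.max(0),np.median(P,0))
for r in cut_out("scoop","wrist")[:1]:
  P=pts(r["mask"],d,"wrist");print(P.min(0),P.max(0));
```

```text
[0.406 0.087 0.185] [ 3.112 -0.015  0.068] 0.015583734618401176 [-0.156 -0.751 -1.046]
[0.471 0.089 0.354]
scoop_grip 0.77 [0.401 0.082 0.203] [258 250]
red_1_mid 0.78 [0.52  0.34  0.004] [17 80]
wrist red px [29. 76.] n 2983 xy 0.5231 0.3232 LxW 71 51 long-axis deg -85.0
wrist green px [23. 13.] n 1344 xy 0.5833 0.3118 LxW 56 27 long-axis deg -80.2
wrist green px [ 31. 175.] n 2671 xy 0.4152 0.3354 LxW 72 52 long-axis deg 85.4
[ 0.351 -0.062 -0.004] [0.594 0.191 0.219]
```

View pics/w2.png

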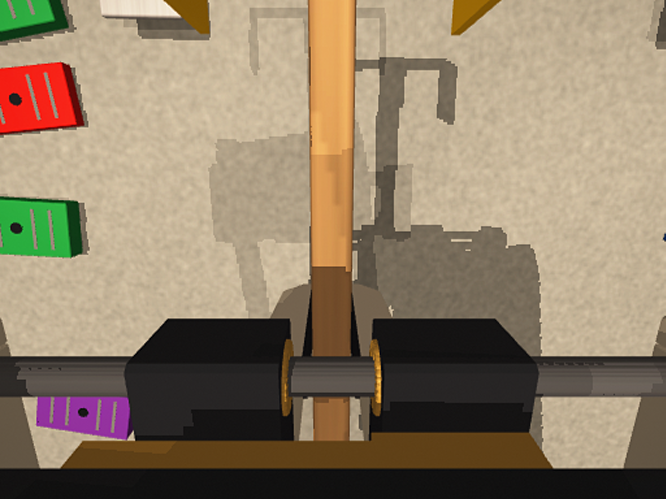

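The wrist view shows the scoop held straight (handle column 332), with a slight tilt. The camera sits 65 mm ahead of the tool, so it could meet the upper tier. I'll set the scoop down here and regrip it 60 mm further back.

Emit:
{"method": "apply_moves", "body": {
  "commands": [0,0,-5,0.03,0.044,0,1,0,0,-5,0,0,0,1,0,0,-4,0,0,0,1,0,0,-0.8,0,0,0,1,0,0,0,0,0,0,1]
}}

```text
t: 7.78
tool_pos: [0.4076, 0.0823, 0.0339]
orientation: [-3.14, 0.03, -0.001]
force: [0.0, 0.2, -0.7]
opening: 0.0156
```

Emit:
{"method": "apply_moves", "body": {
  "commands": [0,0,-1.2,0,0,0.02,1,0,0,-0.6,0,0,0,1,0,0,0,0,0,0,4,0,0,0,0,0,0,5,-3,0,0,0,0,0,5,-3,0,0,0,0,0,5,0,0,0,0,0,0,5,0,0,0,0,0,0,5]
}}

```text
t: 8.78
tool_pos: [0.3536, 0.0829, 0.0218]
orientation: [-3.139, -0.004, -0.022]
force: [-0.1, 0.5, -0.2]
opening: 0.0499
```

Run:
```python
from h import *
s=read_state();print(s["tool_pos"],s["orientation"],s["q"])
im,d=snap("wrist","w3.png")
for q in("scoop_grip","scoop_head"):
  for r in spot_point(q,"wrist")[:2]: p=w(r["point"],"wrist");print(q,r["conf"],p,pix(p,"wrist"))
for r in cut_out("scoop","wrist")[:1]:
  P=pts(r["mask"],d,"wrist");h=P[(P[:,2]>.03)&(P[:,0]<.53)&(P[:,2]<.06)]
  print(np.polyfit(h[:,0],h[:,1],1),np.median(h[:,2]),P.min(0),P.max(0))
  im,d=snap("top","t3.png")
for q in("scoop_grip","scoop_head","tiers"):
  for r in spot_point(q,"top")[:2]: p=w(r["point"],"top");print(q,r["conf"],p,pix(p,"top"))
```

```text
[0.354 0.083 0.022] [-3.139 -0.004 -0.022] [ 0.088 -0.382  2.33   0.001  1.179  1.655]
scoop_grip 0.9 [0.408 0.079 0.036] [261 142]
[0.001 0.081] 0.04527480049902629 [ 0.257  0.07  -0.002] [0.485 0.092 0.119]
scoop_grip 0.23 [0.604 0.502 0.002] [141 167]
scoop_head 0.88 [ 0.558  0.08  -0.002] [244 179]
tiers 0.78 [ 0.671 -0.003  0.002] [264 152]
```

Emit:
{"method": "apply_moves", "body": {
  "commands": [0,0,-0.5,0,0,0,5,0,0,0,0,0,0,1,0,0,0,0,0,0,1,0,0,0,0,0,0,1,0,0,0,0,0,0,1,0,0,1.5,0,0,0,1,0,0.5,1.2,0,0,0,1,0,0,0,0,0,0,1],
  "squeeze": 55
}}

```text
t: 10.18
tool_pos: [0.3514, 0.088, 0.0425]
orientation: [-3.139, -0.003, -0.015]
force: [0.9, 0.7, -2.3]
opening: 0.0156
```

Run:
```python
from h import *
s=read_state();print(s["tool_pos"],s["orientation"],s["opening"])
im,d=snap("wrist","w4.png")
for r in cut_out("scoop","wrist")[:1]:
  P=pts(r["mask"],d,"wrist");h=P[(P[:,2]>.03)&(P[:,0]<.53)&(P[:,0]>.40)&(P[:,2]<.09)]
  print(np.polyfit(h[:,0],h[:,1],1),np.polyfit(h[:,0],h[:,2],1),np.median(h,0))
```

```text
[0.351 0.088 0.043] [-3.139 -0.003 -0.015] 0.015574402988602971
[0.    0.087] [-0.006  0.074] [0.436 0.087 0.072]
```

Emit:
{"method": "apply_moves", "body": {
  "commands": [4,0,0,0,0,0,1,4,0,0,0,0,0,1,4,0,0,0,0,0,1,3,0,0,0,0,0,1,0,0,0,0,0,0,1]
}}

```text
t: 10.9
tool_pos: [0.5024, 0.0874, 0.0372]
orientation: [-3.14, -0.005, -0.005]
force: [-1.5, 0.7, -1.8]
opening: 0.0157
```

Run:
```python
from h import *
s=read_state();print(s["tool_pos"],s["orientation"],s["opening"])
im,d=snap("side","s4.png",(120,110,320,230),4)
packs(im,"side")
im,d=snap("wrist","w5.png")
for r in cut_out("scoop","wrist")[:1]:
  P=pts(r["mask"],d,"wrist");h=P[(P[:,2]>.03)&(P[:,0]<.66)&(P[:,0]>.50)&(P[:,2]<.09)]
  print(np.polyfit(h[:,0],h[:,1],1),np.polyfit(h[:,0],h[:,2],1),np.median(h,0))
```

```text
[0.502 0.087 0.037] [-3.14  -0.005 -0.005] 0.01568866080027974
side red px [193. 181.] n 66 xy 0.7079 0.0928 LxW 56 36 long-axis deg -89.0
side red px [418. 197.] n 137 xy 0.0332 -0.4643 LxW 92 38 long-axis deg -72.3
side red px [165. 237.] n 363 xy 0.5182 0.3471 LxW 94 60 long-axis deg -84.3
side green px [152. 225.] n 364 xy 0.588 0.35 LxW 98 64 long-axis deg -79.9
side green px [180. 256.] n 459 xy 0.4079 0.3635 LxW 94 61 long-axis deg 86.0
side green px [123. 295.] n 2312 xy 0.416 0.5464 LxW 207 182 long-axis deg 82.4
side blue px [311. 176.] n 151 xy 0.4053 -0.2902 LxW 91 51 long-axis deg 82.0
side blue px [ 32. 207.] n 445 xy 0.9874 0.6023 LxW 109 100 long-axis deg 2.9
[0.002 0.085] [-0.014  0.074] [0.567 0.087 0.067]
```

View pics/s4.png

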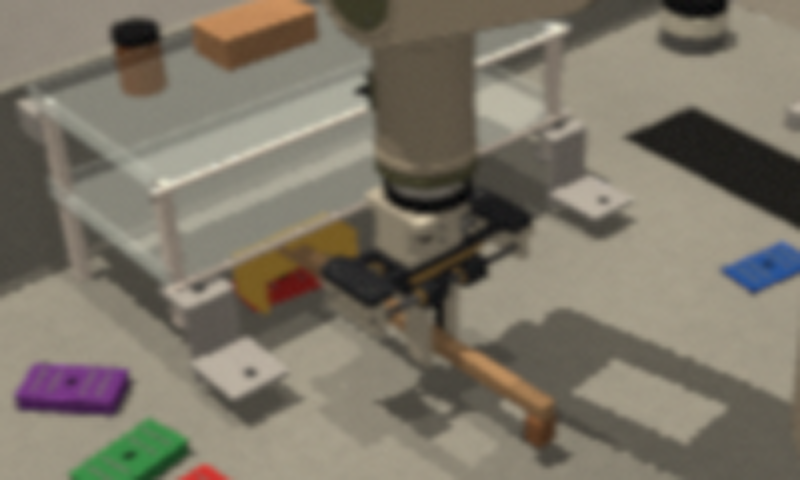

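The scoop head (yellow, about (297,262) in the crop) is under the tier and over the red packer, clear of both trays. I'll go 4 cm further in, lower, then draw.

Emit:
{"method": "apply_moves", "body": {
  "commands": [2,0.2,0.3,0,0,0,1,2,0,0.1,0,0,0,1,0,0,0,0,0,0,1,0,0,-0.8,0,0,0,1,0,0,-0.8,0,0,0,1,0,0,-0.4,0,0,0,1,0,0,0,0,0,0,1]
}}

```text
t: 11.92
tool_pos: [0.5346, 0.09, 0.0199]
orientation: [-3.141, -0.007, 0.001]
force: [-0.8, -0.4, 2.0]
opening: 0.0157
```

Emit:
{"method": "apply_moves", "body": {
  "commands": [-2,0,0,0,0,0,1,-4,0,0,0,0,0,1,-4,0,0,0,0,0,1,-4,0,0,0,0,0,1,-4,0,0,0,0,0,1,-3,0,0,0,0,0,1,0,0,0,0,0,0,1]
}}

```text
t: 12.8
tool_pos: [0.3168, 0.0896, 0.0168]
orientation: [-3.141, -0.007, 0.003]
force: [0.3, -0.4, -0.9]
opening: 0.0157
```

Run:
```python
from h import *
s=read_state();print(s["tool_pos"],s["orientation"],s["opening"],s["force"])
im,d=snap("top","t5.png",(110,110,430,240),2.5)
packs(im,"top",25)
im,d=snap("wrist","w6.png");packs(im,"wrist",60,150)
```

```text
[0.317 0.09  0.017] [-3.141 -0.007  0.003] 0.015714740666211452 [ 0.317 -0.432 -0.869]
top red px [115.  78.] n 51 xy 0.9775 0.6269 LxW 57 50 long-axis deg -45.8
top red px [241. 138.] n 125 xy 0.7286 0.0877 LxW 87 47 long-axis deg 84.0
top red px [178. 186.] n 285 xy 0.5233 0.345 LxW 91 52 long-axis deg -84.8
top red px [375. 310.] n 158 xy 0.0337 -0.4452 LxW 51 49 long-axis deg 21.5
top green px [178. 168.] n 288 xy 0.5966 0.3456 LxW 92 53 long-axis deg -79.9
top green px [125. 214.] n 912 xy 0.4089 0.5545 LxW 213 144 long-axis deg 82.5
top green px [174. 213.] n 292 xy 0.4147 0.359 LxW 92 51 long-axis deg 86.0
top blue px [106. 107.] n 415 xy 0.8534 0.654 LxW 96 90 long-axis deg -89.5
top blue px [284. 143.] n 76 xy 0.7186 -0.0945 LxW 91 38 long-axis deg -89.5
top blue px [335. 216.] n 289 xy 0.4086 -0.2921 LxW 91 52 long-axis deg 82.2
```

View pics/t5.png

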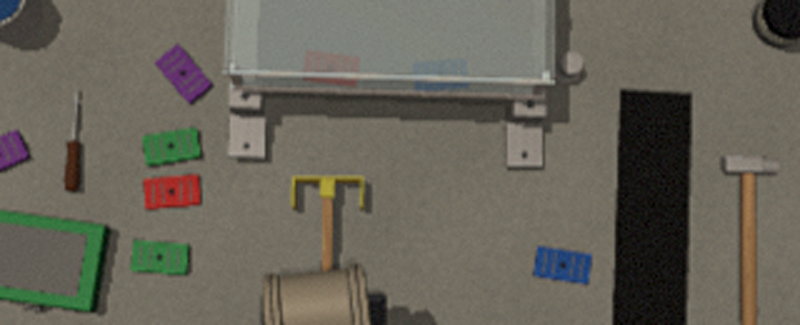

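The red packer stayed behind (crop (330,68)), so the blade probably came down on it. I'll measure its far edge again.

Run:
```python
from h import *
im,d=read_camera("side");packs(im,"side",50)
hsv=cv2.cvtColor(im,cv2.COLOR_BGR2HSV)
for nm,(a,b),z,box in(("red",(0,8),.012,(150,150,215,215)),("blue",(100,118),.006,(200,145,260,185))):
  m=(hsv[...,0]>=a)&(hsv[...,0]<=b)&(hsv[...,1]>60);k=np.zeros_like(m);k[box[1]:box[3],box[0]:box[2]]=1
  v,u=np.nonzero(m&k)
  for zz in(0,z):
    P=plane(np.c_[u,v],"side",zz);print(nm,zz,len(u),np.percentile(P[:,0],[0,2,98,100]),np.percentile(P[:,1],[0,2,98,100]))
  D=pts(m&k,d,"side");print("depth",np.percentile(D,[2,50,98],axis=0))
for r in spot_point("scoop_head","top")[:2]:print(w(r["point"],"top"))
read_camera("top")
for q in("scoop_head","scoop_grip"):
  for r in spot_point(q,"top")[:2]:print(q,r["conf"],w(r["point"],"top"))
im,d=read_camera("wrist")
for r in cut_out("scoop","wrist")[:1]:
  P=pts(r["mask"],d,"wrist");h=P[(P[:,2]>.03)&(P[:,0]<.46)&(P[:,0]>.34)&(P[:,2]<.09)]
  print(np.polyfit(h[:,0],h[:,1],1),np.polyfit(h[:,0],h[:,2],1),np.median(h,0))
```

```text
side red px [190. 180.] n 231 xy 0.7233 0.0927 LxW 100 68 long-axis deg 83.4
side red px [165. 237.] n 362 xy 0.5184 0.3468 LxW 94 59 long-axis deg -84.3
side green px [152. 225.] n 365 xy 0.5881 0.3497 LxW 99 64 long-axis deg -79.9
side green px [180. 256.] n 458 xy 0.4077 0.3635 LxW 94 62 long-axis deg 86.0
side green px [123. 295.] n 2337 xy 0.416 0.5465 LxW 207 182 long-axis deg 82.4
side blue px [225. 165.] n 148 xy 0.7185 -0.0915 LxW 93 54 long-axis deg -84.8
side blue px [312. 176.] n 157 xy 0.4058 -0.2902 LxW 92 51 long-axis deg 83.7
side blue px [ 32. 207.] n 452 xy 0.9874 0.601 LxW 109 101 long-axis deg -7.7
red 0 243 [0.701 0.704 0.773 0.778] [0.029 0.033 0.133 0.137]
red 0.012 243 [0.687 0.69  0.757 0.762] [0.04  0.043 0.142 0.145]
depth [[ 0.702  0.033 -0.001]
 [ 0.725  0.093  0.011]
 [ 0.767  0.135  0.015]]
blue 0 146 [0.696 0.699 0.753 0.754] [-0.145 -0.141 -0.052 -0.05 ]
blue 0.006 146 [0.689 0.692 0.746 0.747] [-0.139 -0.135 -0.046 -0.044]
depth [[ 0.694 -0.136 -0.   ]
 [ 0.718 -0.09   0.006]
 [ 0.746 -0.048  0.009]]
[0.52  0.092 0.004]
scoop_head 0.8 [0.524 0.089 0.007]
scoop_grip 0.23 [0.412 0.363 0.013]
[0.003 0.088] [0.015 0.044] [0.394 0.089 0.05 ]
```

Emit:
{"method": "apply_moves", "body": {
  "commands": [0,0,1.5,0,0.025,0,1,0,0,1.2,0,0,0,1,4,0,0.1,0,0,0,1,5,0,0.1,0,0,0,1,5,0,0.1,0,0,0,1,5,0,0.1,0,0,0,1,2,0,0,0,0,0,1,0,0,0,0,0,0,1]
}}

```text
t: 14.25
tool_pos: [0.5376, 0.0894, 0.051]
orientation: [-3.14, -0.006, 0.034]
force: [-0.9, -0.2, -1.7]
opening: 0.0157
```

Run:
```python
from h import *
s=read_state();print(s["tool_pos"],s["orientation"],s["opening"],s["force"])
im,d=read_camera("wrist")
for r in cut_out("scoop","wrist")[:1]:
  P=pts(r["mask"],d,"wrist");h=P[(P[:,2]>.03)&(P[:,0]<.65)&(P[:,0]>.55)&(P[:,2]<.09)]
  print(np.polyfit(h[:,0],h[:,1],1),np.polyfit(h[:,0],h[:,2],1),np.median(h,0))
```

```text
[0.538 0.089 0.051] [-3.14  -0.006  0.034] 0.015665332940986335 [-0.886 -0.224 -1.657]
[0.004 0.086] [-0.007  0.085] [0.608 0.089 0.081]
```

Emit:
{"method": "apply_moves", "body": {
  "commands": [2,0,-0.6,0,0,0,1,0,0,0,0,0,0,1,0,0,-1,0,0,0,1,0,0,-1,0,0,0,1,0,0,-0.7,0,0,0,1,0,0,0,0,0,0,1]
}}

```text
t: 15.1
tool_pos: [0.5507, 0.09, 0.0158]
orientation: [-3.141, -0.008, 0.041]
force: [-0.2, -0.1, -0.7]
opening: 0.0154
```

Emit:
{"method": "apply_moves", "body": {
  "commands": [-2,0,0,0,0,0,1,-4,0,0,0,0,0,1,-4,0,0,0,0,0,1,-4,0,0,0,0,0,1,-4,0,0,0,0,0,1,-2,0,0,0,0,0,1,0,0,0,0,0,0,1]
}}

```text
t: 15.98
tool_pos: [0.3471, 0.0899, 0.0169]
orientation: [-3.14, -0.008, 0.034]
force: [-0.2, 0.5, -1.2]
opening: 0.0154
```

Run:
```python
from h import *
s=read_state();print(s["tool_pos"],s["orientation"],s["opening"],s["force"])
im,d=read_camera("side");packs(im,"side",50)
im,d=snap("top","t6.png");packs(im,"top",30)
```

```text
[0.347 0.09  0.017] [-3.14  -0.008  0.034] 0.015409939233417005 [-0.228  0.483 -1.176]
side red px [218. 203.] n 112 xy 0.5358 0.11 LxW 55 54 long-axis deg -4.2
side red px [165. 237.] n 363 xy 0.5179 0.3465 LxW 95 59 long-axis deg -84.8
side green px [152. 225.] n 365 xy 0.5881 0.3497 LxW 99 64 long-axis deg -79.9
side green px [180. 256.] n 458 xy 0.408 0.3634 LxW 94 61 long-axis deg 86.1
side green px [123. 295.] n 2336 xy 0.416 0.5465 LxW 207 182 long-axis deg 82.4
side blue px [225. 165.] n 147 xy 0.7185 -0.0913 LxW 92 54 long-axis deg -84.8
side blue px [312. 176.] n 157 xy 0.4058 -0.2902 LxW 92 51 long-axis deg 83.7
side blue px [ 32. 207.] n 452 xy 0.9872 0.6012 LxW 111 100 long-axis deg -4.0
top red px [438.  86.] n 43 xy 0.9542 -0.7287 LxW 34 31 long-axis deg -89.5
top red px [242. 182.] n 243 xy 0.5425 0.0856 LxW 90 50 long-axis deg -89.6
top red px [178. 186.] n 284 xy 0.5231 0.345 LxW 91 52 long-axis deg -84.8
top red px [375. 310.] n 159 xy 0.0337 -0.4452 LxW 51 49 long-axis deg 21.5
top green px [178. 168.] n 289 xy 0.5965 0.3459 LxW 93 53 long-axis deg -79.9
top green px [126. 214.] n 948 xy 0.4091 0.5542 LxW 213 144 long-axis deg 82.5
top green px [174. 213.] n 296 xy 0.4152 0.3591 LxW 93 52 long-axis deg 85.6
top blue px [106. 107.] n 410 xy 0.8534 0.654 LxW 96 90 long-axis deg -89.5
top blue px [285. 143.] n 77 xy 0.7186 -0.0944 LxW 83 38 long-axis deg -89.5
top blue px [335. 216.] n 288 xy 0.4085 -0.2921 LxW 91 52 long-axis deg 80.9
```

Red is drawn out to (0.54, 0.086). Next is the blue at (0.7185, -0.092).

Emit:
{"method": "apply_moves", "body": {
  "commands": [0,0,2,0,0,0,1,0,0,1.5,0,0,0,1,0,-5,0,0,0,0,1,0,-5,0,0,0,0,1,0,-5,0,0,0,0,1,0,-3,0,0,0,0,1,0,0,0,0,0,0,1]
}}

```text
t: 16.95
tool_pos: [0.3553, -0.0962, 0.0583]
orientation: [3.141, 0.012, -0.02]
force: [0.4, 0.0, -0.8]
opening: 0.0155
```

Run:
```python
from h import *
s=read_state();print(s["tool_pos"],s["orientation"],s["opening"],s["force"])
im,d=read_camera("wrist")
for r in cut_out("scoop","wrist")[:1]:
  P=pts(r["mask"],d,"wrist");h=P[(P[:,2]>.03)&(P[:,0]<.48)&(P[:,0]>.37)&(P[:,2]<.12)]
  print(np.polyfit(h[:,0],h[:,1],1),np.polyfit(h[:,0],h[:,2],1),np.median(h,0))
```

```text
[ 0.355 -0.096  0.058] [ 3.141  0.012 -0.02 ] 0.015541525840918155 [ 0.369  0.017 -0.799]
[ 0.01  -0.099] [0.003 0.087] [ 0.428 -0.095  0.089]
```

Emit:
{"method": "apply_moves", "body": {
  "commands": [0,0,-1.6,0,0,0,1,4,0,0,0,0,0,1,5,0,0,0,0,0,1,5,0,0,0,0,0,1,4,0,0,0,0,0,1,0,0,0,0,0,0,1]
}}

```text
t: 17.8
tool_pos: [0.5404, -0.085, 0.039]
orientation: [-3.138, -0.029, 0.026]
force: [-0.8, 0.4, -2.3]
opening: 0.0158
```

Emit:
{"method": "apply_moves", "body": {
  "commands": [0,-0.8,0,0,0,-0.018,1,0,0,0,0,0,0,1]
}}

```text
t: 18.05
tool_pos: [0.539, -0.0913, 0.0383]
orientation: [-3.138, -0.002, 0.029]
force: [-0.5, -0.1, -1.1]
opening: 0.0154
```

Run:
```python
from h import *
s=read_state();print(s["tool_pos"],s["orientation"],s["opening"],s["force"])
im,d=read_camera("wrist")
for r in cut_out("scoop","wrist")[:1]:
  P=pts(r["mask"],d,"wrist");h=P[(P[:,2]>.03)&(P[:,0]<.66)&(P[:,0]>.56)&(P[:,2]<.12)]
  print(np.polyfit(h[:,0],h[:,1],1),np.polyfit(h[:,0],h[:,2],1),np.median(h,0))
```

```text
[ 0.539 -0.091  0.038] [-3.138 -0.002  0.029] 0.015352582998055787 [-0.531 -0.142 -1.069]
[ 0.002 -0.094] [-0.002  0.07 ] [ 0.614 -0.092  0.069]
```

Aligned. I'll lower and draw.

Emit:
{"method": "apply_moves", "body": {
  "commands": [0,0,-1,0,0,0,1,0,0,-0.8,0,0,0,1,0,0,-0.4,0,0,0,1,-1,0,0,0,0,0,1,-3,0,0,0,0,0,1,-4,0,0,0,0,0,1,-4,0,0,0,0,0,1,-4,0,0,0,0,0,1]
}}

```text
t: 19.15
tool_pos: [0.3745, -0.0917, 0.0153]
orientation: [-3.139, -0.003, 0.025]
force: [3.6, 0.6, 7.5]
opening: 0.0152
```

Emit:
{"method": "apply_moves", "body": {
  "commands": [-2,0,0,0,0,0,1,0,0,0,0,0,0,1]
}}

```text
t: 19.4
tool_pos: [0.3519, -0.0918, 0.0154]
orientation: [-3.14, -0.002, 0.023]
force: [-0.4, -0.5, -0.9]
opening: 0.0157
```

Run:
```python
from h import *
s=read_state();print(s["tool_pos"],s["orientation"],s["opening"],s["force"])
im,d=snap("top","t7.png",(110,110,430,240),2.5);packs(im,"top",30)
```

```text
[ 0.352 -0.092  0.015] [-3.14  -0.002  0.023] 0.01565088195377036 [-0.365 -0.48  -0.915]
top red px [392.  84.] n 61 xy 0.968 -0.5376 LxW 62 30 long-axis deg 13.8
top red px [242. 182.] n 295 xy 0.5425 0.0856 LxW 90 50 long-axis deg -89.6
top red px [178. 186.] n 286 xy 0.5229 0.345 LxW 91 52 long-axis deg -84.8
top red px [375. 310.] n 159 xy 0.0329 -0.4452 LxW 52 48 long-axis deg 19.7
top green px [178. 168.] n 287 xy 0.5965 0.3459 LxW 91 53 long-axis deg -79.9
top green px [126. 214.] n 933 xy 0.4087 0.5544 LxW 213 144 long-axis deg 82.3
top green px [174. 213.] n 296 xy 0.4152 0.3591 LxW 93 52 long-axis deg 85.6
top blue px [106. 107.] n 411 xy 0.8534 0.654 LxW 96 90 long-axis deg -89.5
top blue px [278. 182.] n 114 xy 0.5466 -0.0637 LxW 46 37 long-axis deg 0.2
top blue px [293. 182.] n 91 xy 0.547 -0.121 LxW 46 29 long-axis deg -0.2
top blue px [335. 216.] n 288 xy 0.4085 -0.2923 LxW 91 52 long-axis deg 82.2
```

View pics/t7.png

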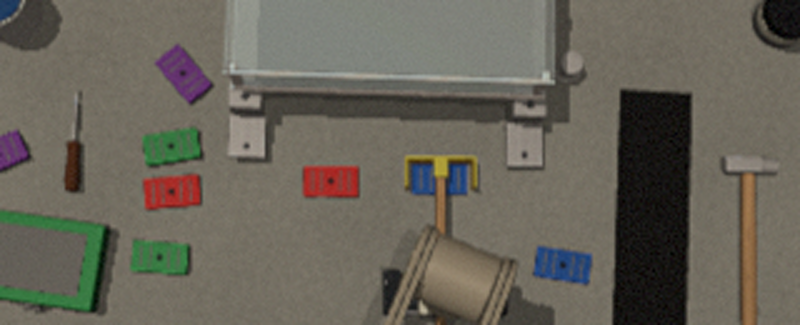

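Every packer is out from under the tiers: red at crop (331,182), blue inside the scoop head at (440,178). Now the scoop goes back to its mat.

Emit:
{"method": "apply_moves", "body": {
  "commands": [0,0,3,0,0,0,1,0,0,5,0,0,0,1,0,-2,3,0,0,0,1,0,-5,0,0,0,0,1,1,-5,0,0,0,0,1,1,-5,0,0,0,0,1,1,-5,0,0,0,0,1,1,-5,0,0,0,0,1]
}}

```text
t: 20.45
tool_pos: [0.3942, -0.3678, 0.1275]
orientation: [-3.14, -0.013, 0.025]
force: [0.7, -0.1, -1.2]
opening: 0.0157
```

Emit:
{"method": "apply_moves", "body": {
  "commands": [1,-4,0,0,0,0,1,1,-3,0,0,0,0,1,0,0,0,0,0,0,1]
}}

```text
t: 20.82
tool_pos: [0.4149, -0.4434, 0.1241]
orientation: [-3.138, -0.008, 0.028]
force: [-0.9, 0.4, -2.6]
opening: 0.0159
```

Run:
```python
from h import *
s=read_state();print(s["tool_pos"],s["orientation"],s["opening"],s["force"])
im,d=snap("wrist","w7.png")
for r in cut_out("scoop","wrist")[:1]:
  P=pts(r["mask"],d,"wrist");h=P[(P[:,2]>.09)&(P[:,0]<.54)&(P[:,0]>.45)&(P[:,2]<.18)]
  print(np.polyfit(h[:,0],h[:,1],1),np.polyfit(h[:,0],h[:,2],1),np.median(h,0))
```

```text
[ 0.415 -0.443  0.124] [-3.138 -0.008  0.028] 0.01585697690086544 [-0.911  0.363 -2.595]
[ 0.008 -0.446] [-0.002  0.156] [ 0.495 -0.442  0.155]
```

Emit:
{"method": "apply_moves", "body": {
  "commands": [1,-0.2,-3,0,0,0,1,0.5,0,-4,0,0,0,1,0,0,-2,0,0,0,1,0,0,0,0,0,0,1]
}}

```text
t: 21.42
tool_pos: [0.4303, -0.4395, 0.033]
orientation: [-3.136, -0.015, 0.029]
force: [-0.3, -0.4, -1.7]
opening: 0.0155
```

Emit:
{"method": "apply_moves", "body": {
  "commands": [0,-0.3,-0.8,0,0,0,1,0,0,-0.5,0,0,0,1,0,0,0,0,0,0,3,0,0,0,0,0,0,5,0,0,4,0,0,0,5,0,0,6,0,0,0,5,0,4,6,0,0,0,8,2,5,5,0,0,0,8]
}}

```text
t: 22.42
tool_pos: [0.4462, -0.3672, 0.2205]
orientation: [-3.138, -0.007, 0.026]
force: [1.3, 0.5, 0.0]
opening: 0.0652
```

Emit:
{"method": "apply_moves", "body": {
  "commands": [2,5,5,0,0,0,8,0,0,0,0,0,0,8]
}}

```text
t: 22.68
tool_pos: [0.4661, -0.3241, 0.2701]
orientation: [3.138, 0.011, -0.01]
force: [0.4, -1.3, 1.0]
opening: 0.0797
```

```bash
cat >> h.py <<'E'
def foot(d,c,lo,hi):
    P=pts(d>0,d,c);s=P[(P[:,0]>lo[0])&(P[:,0]<hi[0])&(P[:,1]>lo[1])&(P[:,1]<hi[1])&(P[:,2]>.028)&(P[:,2]<.046)]
    print("foot n",len(s),"z",np.percentile(s[:,2],[5,50,95]),"x",np.percentile(s[:,0],[.5,99.5]),"y",np.percentile(s[:,1],[.5,99.5]),cv2.minAreaRect((s[:,:2]*1000).astype(np.float32)))
E
python3 - <<'E'
from h import *
s=read_state();print(s["tool_pos"],s["orientation"],s["opening"],s["force"])
im,d=snap("wrist","w8.png",s=1.3)
packs(im,"wrist",60,150)
foot(d,"wrist",(.53,-.29),(.67,-.16))
for r in spot_point("foot_a_under","wrist")[:2]: p=w(r["point"],"wrist");print(r["conf"],p,pix(p,"wrist"))
im,d=read_camera("side");foot(d,"side",(.53,.17),(.67,.28));foot(d,"side",(.53,-.29),(.67,-.16))
im,d=read_camera("top");foot(d,"top",(.53,.17),(.67,.28));foot(d,"top",(.53,-.29),(.67,-.16))
for q in("scoop_head","scoop_grip","mat_mid"):
  for r in spot_point(q,"top")[:1]: p=w(r["point"],"top");print(q,r["conf"],p)
E
```

```text
[ 0.466 -0.324  0.27 ] [ 3.138  0.011 -0.01 ] 0.0797002829037743 [ 0.443 -1.263  1.04 ]
wrist blue px [91. 99.] n 2391 xy 0.5452 -0.0961 LxW 91 48 long-axis deg -89.7
wrist blue px [233. 194.] n 1804 xy 0.4068 -0.2944 LxW 89 50 long-axis deg 81.6
foot n 2917 z [0.029 0.03  0.033] x [0.564 0.634] y [-0.26  -0.201] ((601.3203125, -230.21823120117188), (60.04310989379883, 75.97857666015625), 88.76998901367188)
0.88 [ 0.588 -0.228  0.017] [180  65]
foot n 252 z [0.035 0.039 0.043] x [0.574 0.651] y [0.193 0.253] ((612.7685546875, 223.27183532714844), (61.33722686767578, 76.91215515136719), 87.88661193847656)
foot n 157 z [0.029 0.033 0.04 ] x [0.566 0.639] y [-0.257 -0.196] ((602.0106811523438, -226.23794555664062), (75.24989318847656, 61.583465576171875), 0.44848307967185974)
foot n 233 z [0.031 0.038 0.045] x [0.578 0.65 ] y [0.191 0.251] ((615.6902465820312, 221.2236785888672), (60.9964599609375, 76.40662384033203), 87.5540771484375)
foot n 212 z [0.029 0.034 0.041] x [0.57 0.64] y [-0.256 -0.198] ((604.2747802734375, -226.6604766845703), (57.72047424316406, 71.19623565673828), 89.44381713867188)
scoop_head 0.65 [ 0.635 -0.441  0.001]
scoop_grip 0.48 [ 0.485 -0.447  0.038]
mat_mid 0.71 [ 0.488 -0.441  0.004]
```

View pics/w8.png

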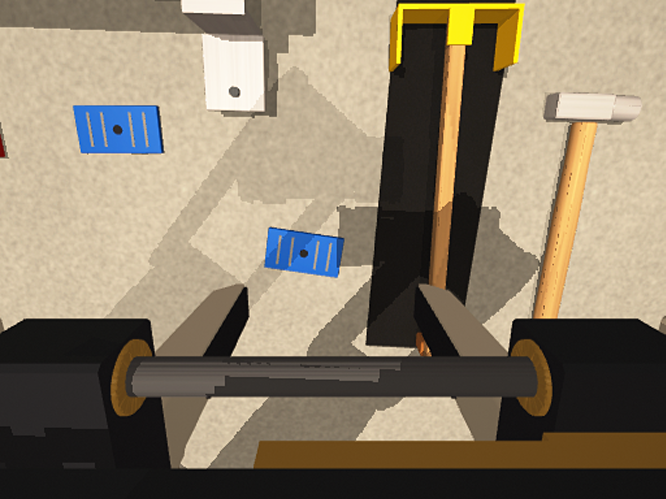

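Two feet are told apart by plate-top height: the right one is at z≈33 mm, so it is foot_a (26 mm gap). The left one is at ≈39 mm, so it is foot_b (32 mm).

Packer choice, leaving the drawn red and blue as spares:
- **foot_a:** green + blue, 24 mm
- **foot_b:** green + red, 30 mm

In the wrist view the scoop lies on its mat, head at (460,30), and the near blue is at (303,252). I'll pick up the near blue.

Emit:
{"method": "apply_moves", "body": {
  "commands": [-1,0.5,-2,0,0,0.178,8,-1,0.5,-2,0,0,0.178,8,-1,0.5,-2,0,0,0.178,8,-1,0.5,-2,0,0,0.178,8,-1,0.5,-2,0,0,0.178,8,-1,0.5,-2,0,0,0.178,8,0,0,-2,0,0,0.178,8,0,0,-2,0,0,0.178,8]
}}

```text
t: 24.02
tool_pos: [0.3945, -0.297, 0.0902]
orientation: [-2.338, -2.098, 0.033]
force: [0.0, -0.3, -0.4]
opening: 0.0799
```

```bash
cat >> h.py <<'E'
def st():
    s=read_state();M=Ro.from_rotvec(s["orientation"]).as_matrix()
    print("t",s["t"],"tcp",s["tool_pos"],"yaw",round(np.arctan2(M[1,0],M[0,0]),3),"fix turn",Ro.from_matrix(Ro.from_euler("z",np.arctan2(M[1,0],M[0,0])).as_matrix()@np.diag([1.,-1,-1])@M.T).as_rotvec(),"op",s["opening"],"F",s["force"])
E
python3 - <<'E'
from h import *
st();im,d=snap("wrist","w9.png");packs(im,"wrist",60,150)
E
```

```text
t 24.025 tcp [ 0.394 -0.297  0.09 ] yaw 1.463 fix turn [ 0.014 -0.016  0.   ] op 0.07986967516292456 F [ 0.033 -0.276 -0.353]
wrist blue px [272. 182.] n 5358 xy 0.4055 -0.2905 LxW 89 49 long-axis deg 82.2
```

Emit:
{"method": "apply_moves", "body": {
  "commands": [1.2,0.5,-3,0.014,-0.016,-0.03,8,0,0,-4,0,0,0,8,0,0,-1,0,0,0,8,0,0,0,0,0,0,8]
}}

```text
t: 24.58
tool_pos: [0.4033, -0.2913, 0.0044]
orientation: [-2.367, -2.053, 0.001]
force: [0.2, -0.4, -0.2]
opening: 0.0796
```

Emit:
{"method": "apply_moves", "body": {
  "commands": [0.3,0,-0.2,0,0,0,8,0,0,0,0,0,0,4,0,0,0,0,0,0,4,0,0,0,0,0,0,4,0,0,0,0,0,0,4,0,0,3,0,0,0,4,0,0,3,0,0,0,4,0,0,0,0,0,0,4],
  "squeeze": 25
}}

```text
t: 25.58
tool_pos: [0.4085, -0.2933, 0.0679]
orientation: [-2.373, -2.055, -0.0]
force: [0.0, -0.5, 0.2]
opening: 0.0397
```

Run:
```python
from h import *
st();im,d=snap("wrist","w10.png",s=1.3);packs(im,"wrist",60,150)
```

```text
t 25.575 tcp [ 0.409 -0.293  0.068] yaw 1.427 fix turn [-0.002 -0.002 -0.   ] op 0.039696553601069516 F [ 0.027 -0.45   0.163]
wrist blue px [255. 196.] n 6212 xy 0.4066 -0.2918 LxW 89 49 long-axis deg 81.7
```

View pics/w10.png

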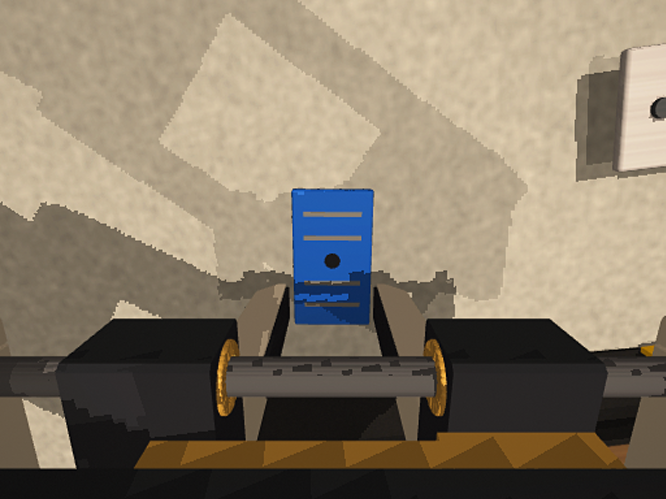

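The blue packer lies untouched and centred under the tool (crop (332,255)); the fingers closed above it. I'll retry lower.

Emit:
{"method": "apply_moves", "body": {
  "commands": [-0.2,0.1,0,0,0,0,7.5,0,0,-3,0,0,0,7.5,0,0,-3,0,0,0,7.5,0,0,-0.4,0,0,0,7.5,0,0,-0.2,0,0,0,7.5,0,0,-0.1,0,0,0,7.5]
}}

```text
t: 26.38
tool_pos: [0.4018, -0.2904, 0.0007]
orientation: [-2.363, -2.049, 0.006]
force: [-5.3, 5.4, 15.6]
opening: 0.0746
```

Emit:
{"method": "apply_moves", "body": {
  "commands": [0.4,-0.1,0.15,0,0,0,7.5,0,0,0,0,0,0,4.5,0,0,0,0,0,0,4.5,0,0,0,0,0,0,4.5,0,0,0,0,0,0,4.5]
}}

```text
t: 27.0
tool_pos: [0.4052, -0.2906, 0.0007]
orientation: [-2.362, -2.048, 0.006]
force: [0.6, 0.7, 3.7]
opening: 0.0495
```

Emit:
{"method": "apply_moves", "body": {
  "commands": [0,0,2,0,0,0,4.5,0,0,3,0,0,-0.18,4.5,1,1,1,0,0,-0.18,4.5,2,1,0,0,0,-0.18,4.5,2,1,0,0,0,-0.18,4.5,2,1,0,0,0,-0.18,4.5,2,1,0,0,0,-0.18,4.5,1,1,0,0,0,-0.18,4.5]
}}

```text
t: 28.0
tool_pos: [0.5012, -0.226, 0.0569]
orientation: [-3.109, -0.197, -0.007]
force: [-0.7, -0.8, -0.7]
opening: 0.0497
```

Emit:
{"method": "apply_moves", "body": {
  "commands": [0,0,0,0,0,-0.18,4.5,0,0,0,0,0,0,4.5]
}}

```text
t: 28.25
tool_pos: [0.5003, -0.2244, 0.0552]
orientation: [-3.113, 0.089, -0.006]
force: [0.4, 0.7, -0.1]
opening: 0.0494
```

Run:
```python
from h import *
st();im,d=snap("wrist","w11.png");packs(im,"wrist",60,150,zt=.055);foot(d,"wrist",(.53,-.29),(.67,-.16))
```

```text
t 28.25 tcp [ 0.5   -0.224  0.055] yaw -0.057 fix turn [-0.028  0.004 -0.   ] op 0.04938514547561063 F [ 0.405  0.688 -0.083]
wrist blue px [ 81. 152.] n 7616 xy 0.5534 -0.13 LxW 68 37 long-axis deg -89.6
wrist blue px [254. 218.] n 8801 xy 0.5078 -0.226 LxW 71 49 long-axis deg -3.0
foot n 11831 z [0.032 0.033 0.034] x [0.566 0.633] y [-0.258 -0.199] ((599.5582885742188, -228.79763793945312), (60.27032470703125, 68.5082778930664), 88.5193099975586)
```

Emit:
{"method": "apply_moves", "body": {
  "commands": [1.4,-0.2,-2,-0.028,0.004,0.03,4.5,0,0,-2.5,0,0,0,4.5,0,0,-0.6,0,0,0,4.5,0,0,0,0,0,0,4.5]
}}

```text
t: 28.8
tool_pos: [0.5137, -0.2272, 0.0033]
orientation: [3.141, -0.016, -0.002]
force: [0.1, 0.3, 0.1]
opening: 0.0494
```

Emit:
{"method": "apply_moves", "body": {
  "commands": [0,0,-0.2,0,0,-0.015,4.5,0,0,0,0,0,0,6,0,0,0,0,0,0,7,0,0,4,0,0,0,8,-1,3,6,0,0,0,8,-2,6,6,0,0,0.1,8,-2,6,4,0,0,0.15,8,-2,6,0,0,0,0.18,8]
}}

```text
t: 29.8
tool_pos: [0.4546, -0.0472, 0.1827]
orientation: [3.071, 0.64, 0.01]
force: [1.1, 0.1, 0.1]
opening: 0.08
```

Emit:
{"method": "apply_moves", "body": {
  "commands": [-1.5,6,0,0,0,0.18,8,-1,6,0,0,0,0.18,8,0,6,0,0,0,0.18,8,0,6,0,0,0,0.18,8,0,6,0,0,0,0.18,8,0,5,0,0,0,0.18,8,0,2,0,0,0,0,8,0,0,0,0,0,0,8]
}}

```text
t: 30.8
tool_pos: [0.4273, 0.3378, 0.1893]
orientation: [2.264, 2.176, 0.035]
force: [-0.7, -0.1, 0.6]
opening: 0.0794
```

Run:
```python
from h import *
st();im,d=snap("wrist","w12.png");packs(im,"wrist",60,150)
im,d=snap("top","t12.png");packs(im,"top",40)
```

```text
t 30.8 tcp [0.427 0.338 0.189] yaw 1.531 fix turn [-0.015  0.017  0.   ] op 0.07942500969208327 F [-0.706 -0.092  0.62 ]
wrist red px [330. 163.] n 3137 xy 0.5209 0.3434 LxW 91 52 long-axis deg -84.5
wrist red px [339. 325.] n 993 xy 0.5407 0.1135 LxW 52 48 long-axis deg 0.2
wrist green px [219.  48.] n 6294 xy 0.3954 0.4886 LxW 152 80 long-axis deg -7.6
wrist green px [241. 154.] n 3229 xy 0.4142 0.3588 LxW 90 50 long-axis deg 86.0
wrist green px [392. 159.] n 3509 xy 0.5927 0.346 LxW 92 56 long-axis deg -79.9
top red px [242. 182.] n 295 xy 0.5425 0.0856 LxW 90 50 long-axis deg -89.6
top red px [184. 186.] n 144 xy 0.5243 0.3215 LxW 50 49 long-axis deg 1.6
top red px [375. 310.] n 156 xy 0.0338 -0.445 LxW 50 48 long-axis deg 26.0
top green px [178. 168.] n 287 xy 0.5962 0.3458 LxW 93 53 long-axis deg -79.9
top green px [114. 216.] n 555 xy 0.4105 0.563 LxW 196 144 long-axis deg 82.3
top green px [177. 214.] n 56 xy 0.4101 0.3487 LxW 61 23 long-axis deg 32.1
top blue px [106. 107.] n 406 xy 0.8534 0.654 LxW 96 90 long-axis deg -89.5
top blue px [286. 181.] n 284 xy 0.5489 -0.0924 LxW 86 50 long-axis deg -89.6
top blue px [318. 190.] n 268 xy 0.5125 -0.2294 LxW 91 49 long-axis deg -0.4
```

Emit:
{"method": "apply_moves", "body": {
  "commands": [-1.3,2.1,-5,-0.015,0.017,-0.03,7.5,0,0,-5,0,0,0,7.5,0,0,-5,0,0,0,7.5,0,0,-2,0,0,0,7.5,0,0,0,0,0,0,7.5]
}}

```text
t: 31.52
tool_pos: [0.4179, 0.3497, 0.0177]
orientation: [2.315, 2.119, 0.005]
force: [-0.1, 0.2, 0.1]
opening: 0.075
```

Emit:
{"method": "apply_moves", "body": {
  "commands": [-0.35,0.9,-0.7,0,0,0.015,7.5,0,0,-0.6,0,0,0,7.5,0,0,0,0,0,0,4.5,0,0,0,0,0,0,4.5,0,0,0,0,0,0,4.5,0,0,0,0,0,0,4.5]
}}

```text
t: 32.28
tool_pos: [0.4176, 0.3601, 0.0088]
orientation: [2.3, 2.133, 0.016]
force: [-0.3, -0.6, -0.5]
opening: 0.0497
```

Emit:
{"method": "apply_moves", "body": {
  "commands": [0,0,3,0,0,0,4.5,0,-2,4,0,0,0,4.5,0,-5,3,0,0,-0.18,4.5,0,-6,0,0,0,-0.18,4.5,0,-6,0,0,0,-0.18,4.5,0,-6,0,0,0,-0.18,4.5,1,-6,0,0,0,-0.18,4.5,1,-6,0,0,0,-0.18,4.5]
}}

```text
t: 33.28
tool_pos: [0.4367, -0.0174, 0.1135]
orientation: [3.071, 0.607, 0.019]
force: [1.0, 0.4, -0.6]
opening: 0.0497
```

Emit:
{"method": "apply_moves", "body": {
  "commands": [1,-6,0,0,0,-0.18,4.5,1,-6,0,0,0,-0.18,4.5,1,-5,0,0,0,-0.06,4.5,1,-3,0,0,0,0,4.5,0,0,0,0,0,0,4.5]
}}

```text
t: 33.9
tool_pos: [0.4767, -0.2283, 0.1146]
orientation: [3.125, -0.083, 0.02]
force: [-0.6, 0.4, -0.8]
opening: 0.0498
```

Run:
```python
from h import *
st();im,d=snap("wrist","w13.png");packs(im,"wrist",60,150,zt=read_state()["tool_pos"][2]-.0088);foot(d,"wrist",(.53,-.29),(.67,-.16))
```

```text
t 33.9 tcp [ 0.477 -0.228  0.115] yaw -0.053 fix turn [0.015 0.012 0.   ] op 0.049816460911374316 F [-0.559  0.427 -0.813]
wrist green px [255. 215.] n 9521 xy 0.4868 -0.2287 LxW 72 50 long-axis deg -3.0
wrist blue px [101. 119.] n 5467 xy 0.5467 -0.1452 LxW 56 31 long-axis deg -89.7
wrist blue px [249. 129.] n 2877 xy 0.5366 -0.2285 LxW 31 31 long-axis deg -1.9
foot n 6814 z [0.032 0.033 0.034] x [0.565 0.629] y [-0.258 -0.198] ((597.3868408203125, -227.67388916015625), (60.167240142822266, 65.23124694824219), 88.40715789794922)
```

Emit:
{"method": "apply_moves", "body": {
  "commands": [3,0,-3,0.015,0.012,0.03,4.5,0.5,0,-3,0,0,0,4.5,0,0,-2.5,0,0,0,4.5,0,0,0,0,0,0,4.5]
}}

```text
t: 34.45
tool_pos: [0.5119, -0.2219, 0.0281]
orientation: [-3.14, 0.027, 0.0]
force: [-1.7, 0.7, 0.4]
opening: 0.0496
```

Emit:
{"method": "apply_moves", "body": {
  "commands": [0,-0.6,-0.5,0,0,0,4.5,0,0,-0.6,0,0,0,4.5,0,0,-0.1,0,0,0,4.5]
}}

```text
t: 34.83
tool_pos: [0.5135, -0.228, 0.0187]
orientation: [-3.141, 0.025, -0.005]
force: [-0.2, -0.0, -0.8]
opening: 0.0497
```

Emit:
{"method": "apply_moves", "body": {
  "commands": [0,0,-0.4,0,0,0,4.5,0,0,0,0,0,0,6,0,0,0,0,0,0,6.5,0,0,3,0,0,0,6.5,-4,0,4,0,0,0,4,-5,0,1,0,0,0,2,0,0,0,0,0,0,2]
}}

```text
t: 35.7
tool_pos: [0.4215, -0.2283, 0.0973]
orientation: [3.141, -0.024, 0.006]
force: [-0.5, 0.0, 0.1]
opening: 0.0392
```

Run:
```python
from h import *
st();im,d=snap("wrist","w14.png",s=1.3);packs(im,"wrist",60,150,zt=.006);foot(d,"wrist",(.53,-.29),(.67,-.16))
m=cv2.inRange(cv2.cvtColor(im,cv2.COLOR_BGR2HSV),(50,60,40),(75,255,255))>0;P=pts(m,d,"wrist");print(np.percentile(P,[2,50,98],axis=0))
```

```text
t 35.7 tcp [ 0.422 -0.228  0.097] yaw -0.016 fix turn [0.001 0.004 0.   ] op 0.03924691144231511 F [-0.457  0.002  0.091]
wrist green px [253.  81.] n 7448 xy 0.5149 -0.23 LxW 89 50 long-axis deg -0.8
wrist blue px [85. 42.] n 7484 xy 0.5477 -0.0976 LxW 89 49 long-axis deg -89.7
foot n 496 z [0.03  0.033 0.035] x [0.567 0.57 ] y [-0.259 -0.2  ] ((568.3796997070312, -229.36630249023438), (59.52791213989258, 3.1366918087005615), 89.3424301147461)
[[ 0.472 -0.254  0.024]
 [ 0.518 -0.23   0.025]
 [ 0.558 -0.206  0.026]]
```

View pics/w14.png

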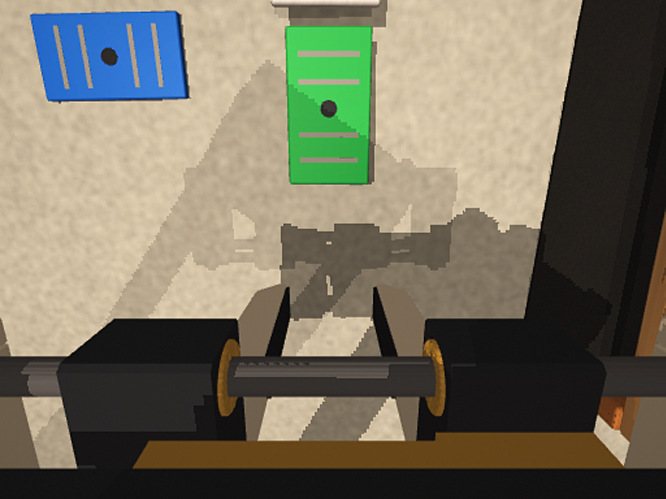

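The stack is neat: green on blue at crop (330,105), top at z = 25 mm, just in front of the plate. Next I push it in from behind with the fingers 2 cm apart.

Emit:
{"method": "apply_moves", "body": {
  "commands": [0,-0.2,-4,0,0,0,2,0,0,-4,0,0,0,2,0,0,-1,0,0,0,2,0,0,0,0,0,0,2,2,0,0,0,0,0,2,0,0,0,0,0,0,2]
}}

```text
t: 36.5
tool_pos: [0.4508, -0.2337, 0.0114]
orientation: [3.134, -0.023, 0.024]
force: [-0.4, -0.4, -0.3]
opening: 0.02
```

Emit:
{"method": "apply_moves", "body": {
  "commands": [0,0.35,-0.5,0,0,0,2,0,0,-0.3,0,0,0,2,1,0,0,0,0,0,2,1.2,0,0,0,0,0,2,1.2,0,0,0,0,0,2,0,0,0,0,0,0,2]
}}

```text
t: 37.25
tool_pos: [0.4875, -0.2306, 0.0046]
orientation: [3.133, -0.023, 0.026]
force: [-0.1, 0.1, -0.1]
opening: 0.0205
```

Run:
```python
from h import *
st();im,d=snap("wrist","w15.png");packs(im,"wrist",60,150,zt=.006)
```

```text
t 37.25 tcp [ 0.488 -0.231  0.005] yaw -0.015 fix turn [0.008 0.017 0.   ] op 0.02051115765509437 F [-0.056  0.081 -0.079]
wrist green px [248. 160.] n 11218 xy 0.5312 -0.229 LxW 68 50 long-axis deg -0.5
wrist blue px [ 46. 134.] n 7343 xy 0.5472 -0.1167 LxW 55 48 long-axis deg -89.8
```

Emit:
{"method": "apply_moves", "body": {
  "commands": [1.2,0,-0.05,0,0,0,2,1.2,0,-0.05,0,0,0,2,1,0,-0.05,0,0,0,2,0,0,0,0,0,0,2]
}}

```text
t: 37.8
tool_pos: [0.5232, -0.2305, 0.0027]
orientation: [3.133, -0.023, 0.025]
force: [-0.5, 0.4, -1.0]
opening: 0.0203
```

Run:
```python
from h import *
st();im,d=snap("wrist","w16.png",s=1.3);packs(im,"wrist",60,150,zt=.006);foot(d,"wrist",(.53,-.29),(.67,-.16))
```

```text
t 37.8 tcp [ 0.523 -0.23   0.003] yaw -0.015 fix turn [0.008 0.016 0.   ] op 0.02034264063075136 F [-0.481  0.352 -1.002]
wrist green px [249. 202.] n 4711 xy 0.548 -0.229 LxW 50 32 long-axis deg 89.0
wrist blue px [ 50. 196.] n 7492 xy 0.549 -0.1135 LxW 61 48 long-axis deg -89.8
foot n 22719 z [0.032 0.033 0.036] x [0.53  0.636] y [-0.259 -0.2  ] ((582.7184448242188, -228.76446533203125), (60.428062438964844, 106.25699615478516), 88.83036041259766)
```

Emit:
{"method": "apply_moves", "body": {
  "commands": [0.8,0,0.1,0,0,0,2,0.1,0,0,0,0,0,2,-1.5,0,0.3,0,0,0,2,-3,0,2,0,0,0,2,0,0,4,0,0,0,4,-1,0,3,0,0,0,7,0,0,0,0,0,0,8]
}}

```text
t: 38.72
tool_pos: [0.4744, -0.2298, 0.0981]
orientation: [3.134, -0.024, 0.022]
force: [0.2, 0.2, -0.4]
opening: 0.0456
```

Run:
```python
from h import *
st();im,d=snap("wrist","w17.png",(100,0,420,250),2.2);packs(im,"wrist",60,150,zt=.006);foot(d,"wrist",(.56,-.29),(.67,-.16))
m=cv2.inRange(cv2.cvtColor(im,cv2.COLOR_BGR2HSV),(100,60,30),(118,255,255))>0;m[:,:180]=0;P=pts(m,d,"wrist");print(len(P),np.percentile(P,[2,50,98],axis=0) if len(P) else "")
im,d=snap("top","t17.png");packs(im,"top",40)
```

```text
t 38.725 tcp [ 0.474 -0.23   0.098] yaw -0.015 fix turn [0.007 0.014 0.   ] op 0.04557364829124443 F [ 0.238  0.176 -0.353]
wrist green px [250. 101.] n 2123 xy 0.5523 -0.2287 LxW 49 25 long-axis deg 89.2
wrist blue px [ 94. 111.] n 6253 xy 0.5465 -0.0976 LxW 89 48 long-axis deg -89.7
foot n 6883 z [0.03  0.032 0.033] x [0.565 0.621] y [-0.258 -0.199] ((593.325927734375, -228.55311584472656), (60.26791763305664, 56.82854461669922), 89.04607391357422)
0 
top red px [242. 182.] n 296 xy 0.5425 0.0856 LxW 90 50 long-axis deg -89.6
top red px [178. 186.] n 286 xy 0.5233 0.345 LxW 91 52 long-axis deg -84.7
top red px [375. 310.] n 157 xy 0.0345 -0.4447 LxW 51 48 long-axis deg 26.0
top green px [178. 168.] n 287 xy 0.5969 0.3459 LxW 92 53 long-axis deg -79.4
top green px [126. 214.] n 923 xy 0.409 0.5545 LxW 213 143 long-axis deg 82.3
top blue px [106. 107.] n 407 xy 0.8534 0.654 LxW 96 90 long-axis deg -89.5
top blue px [286. 181.] n 285 xy 0.5489 -0.0924 LxW 86 50 long-axis deg -89.6
```

View pics/w17.png

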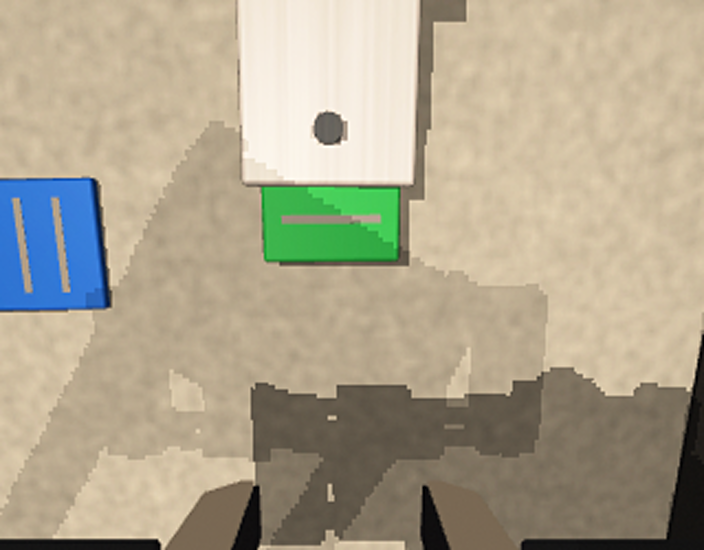

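foot_a's stack sits under the plate with 25 mm showing in front, centre about 11 mm in front of the foot point. The blue underneath is hidden flush below the green.

For foot_b I'll use the isolated red at (0.5425, 0.086) as the bottom packer. The red at (0.523, 0.345) then becomes the spare.

Emit:
{"method": "apply_moves", "body": {
  "commands": [0,3,1,0.007,0.014,0.177,7.5,1,4,0,0,0,0.177,7.5,1,4,0,0,0,0.177,7.5,1,4,0,0,0,0.177,7.5,1,4,0,0,0,0.177,7.5,1,4,0,0,0,0.177,7.5,1,4,0,0,0,0.177,7.5,1,4,0,0,0,0.177,7.5]
}}

```text
t: 39.83
tool_pos: [0.5378, 0.0905, 0.09]
orientation: [-2.356, -2.068, 0.036]
force: [0.6, -0.1, 0.5]
opening: 0.0749
```

Emit:
{"method": "apply_moves", "body": {
  "commands": [0,0,0,0,0,0.177,7.5,0,0,0,0,0,0,7.5]
}}

```text
t: 40.08
tool_pos: [0.5361, 0.0941, 0.0857]
orientation: [-2.151, -2.278, 0.043]
force: [0.3, 0.0, 0.0]
opening: 0.0752
```

Run:
```python
from h import *
st();im,d=snap("wrist","w18.png");packs(im,"wrist",60,150)
```

```text
t 40.075 tcp [0.536 0.094 0.086] yaw 1.628 fix turn [ 0.014 -0.025  0.   ] op 0.07523777896470929 F [0.347 0.04  0.01 ]
wrist red px [265. 201.] n 5604 xy 0.5418 0.0856 LxW 91 50 long-axis deg -90.0
wrist blue px [260. 330.] n 718 xy 0.5458 -0.0533 LxW 50 20 long-axis deg 4.5
```

Emit:
{"method": "apply_moves", "body": {
  "commands": [0.6,-0.8,-2,0.014,-0.025,-0.055,7,0,0,-3,0,0,0,7,0,0,-1.5,0,0,0,7,0,0,0,0,0,0,7]
}}

```text
t: 40.62
tool_pos: [0.5413, 0.0839, 0.0172]
orientation: [-2.242, -2.198, 0.0]
force: [0.4, 0.7, 0.9]
opening: 0.07
```

Emit:
{"method": "apply_moves", "body": {
  "commands": [0,0.2,-0.7,0,0,0.02,7,0,0,-0.5,0,0,0,7,0,0,0,0,0,0,4.5,0,0,0,0,0,0,4.5,0,0,0,0,0,0,4.5,0,0,0,0,0,0,4.5]
}}

```text
t: 41.38
tool_pos: [0.5438, 0.0863, 0.0076]
orientation: [2.221, 2.221, 0.005]
force: [0.5, -0.2, -1.1]
opening: 0.0493
```

Emit:
{"method": "apply_moves", "body": {
  "commands": [0,0,0,0,0,0,6.5,0,0,-0.4,0,0,0,6.5,0,0,0,0,0,0,4.5,0,0,0,0,0,0,4.5,0,0,0,0,0,0,4.5,0,0,3,0,0,0,4.5,-1,0,4,0,0,0,4.5,-1,1,1,0,0,-0.18,4.5]
}}

```text
t: 42.38
tool_pos: [0.5221, 0.0958, 0.0838]
orientation: [-2.415, -2.007, -0.002]
force: [0.8, 0.8, -0.8]
opening: 0.0497
```

Emit:
{"method": "apply_moves", "body": {
  "commands": [-1,2,0,0,0,-0.18,4.5,-1,2,0,0,0,-0.18,4.5,0,2,0,0,0,-0.18,4.5,0,2,0,0,0,-0.18,4.5,0,2,0,0,0,-0.18,4.5,0,2,0,0,0,-0.18,4.5,0,1,0,0,0,-0.18,4.5,0,0,0,0,0,-0.12,4.5]
}}

```text
t: 43.38
tool_pos: [0.5012, 0.2305, 0.0857]
orientation: [3.139, -0.064, 0.006]
force: [0.9, 0.6, -0.2]
opening: 0.0496
```

Run:
```python
from h import *
st();im,d=snap("wrist","w19.png");packs(im,"wrist",60,150,zt=read_state()["tool_pos"][2]-.004);foot(d,"wrist",(.54,.15),(.67,.29))
for r in spot_point("foot_b_under","wrist")[:2]: p=w(r["point"],"wrist");print(r["conf"],p,pix(p,"wrist"))
```

```text
t 43.375 tcp [0.501 0.23  0.086] yaw -0.041 fix turn [0.002 0.004 0.   ] op 0.0495792620312746 F [ 0.943  0.61  -0.245]
wrist red px [121. 176.] n 6273 xy 0.5401 0.3024 LxW 61 33 long-axis deg -84.9
wrist red px [255. 216.] n 9550 xy 0.5105 0.2286 LxW 71 50 long-axis deg -2.5
wrist green px [100.  83.] n 8578 xy 0.5882 0.302 LxW 61 33 long-axis deg -80.1
wrist green px [ 18. 256.] n 803 xy 0.4961 0.3681 LxW 22 17 long-axis deg -7.8
wrist green px [ 28. 334.] n 444 xy 0.444 0.3747 LxW 41 6 long-axis deg -2.3
foot n 9326 z [0.038 0.039 0.04 ] x [0.575 0.641] y [0.19 0.25] ((608.5071411132812, 219.77774047851562), (60.24111557006836, 67.09848022460938), 88.26316833496094)
0.63 [0.605 0.215 0.036] [268  61]
```

Emit:
{"method": "apply_moves", "body": {
  "commands": [2.2,-0.8,-2.5,0.002,0.004,0.015,4.5,0,0,-3,0,0,0,4.5,0,0,-2,0,0,0,4.5,0,0,0,0,0,0,4.5]
}}

```text
t: 43.98
tool_pos: [0.5245, 0.2212, 0.0095]
orientation: [-3.141, 0.015, -0.002]
force: [-0.1, -0.4, -0.9]
opening: 0.0497
```

Emit:
{"method": "apply_moves", "body": {
  "commands": [0,0,-0.5,0,0,-0.01,4.5,0,0,0,0,0,0,6,0,0,0,0,0,0,6.5,0,0,4,0,0,0,6.5,0,0,5,0,0,0,6.5,0,3,3,0,0,0.177,6.5,0,3,1,0,0,0.177,6.5,0,3,0,0,0,0.177,6.5]
}}

```text
t: 44.98
tool_pos: [0.5273, 0.3127, 0.1457]
orientation: [-3.031, -0.816, -0.017]
force: [0.3, -0.4, -0.3]
opening: 0.065
```

Emit:
{"method": "apply_moves", "body": {
  "commands": [1,2,0,0,0,0.177,6.5,1,0,0,0,0,0.177,6.5,1,0,0,0,0,0.177,6.5,1,0,0,0,0,0.177,6.5,1,0,0,0,0,0.177,6.5,1,0,0,0,0,0.177,6.5,1,0,0,0,0,0.16,6.5,0,0,0,0,0,0,6.5]
}}

```text
t: 45.98
tool_pos: [0.6009, 0.3384, 0.1533]
orientation: [-1.952, -2.449, -0.027]
force: [-0.3, 0.3, -1.0]
opening: 0.0651
```

Run:
```python
from h import *
st();im,d=snap("wrist","w20.png");packs(im,"wrist",60,150)
im,d=snap("top","t20.png");packs(im,"top",40)
```

```text
t 45.975 tcp [0.601 0.338 0.153] yaw 1.796 fix turn [-0.019  0.003  0.   ] op 0.06507953375106112 F [-0.347  0.298 -0.953]
wrist red px [185. 157.] n 3957 xy 0.5224 0.3445 LxW 90 51 long-axis deg -84.7
wrist red px [146. 243.] n 507 xy 0.4911 0.2385 LxW 40 29 long-axis deg 62.2
wrist red px [202. 261.] n 335 xy 0.5607 0.23 LxW 39 14 long-axis deg 89.2
wrist green px [105.  16.] n 3591 xy 0.4151 0.4511 LxW 129 42 long-axis deg 12.9
wrist green px [252. 171.] n 3866 xy 0.5955 0.3467 LxW 91 50 long-axis deg -80.0
top red px [209. 186.] n 277 xy 0.5231 0.2198 LxW 95 49 long-axis deg 1.1
top red px [175. 183.] n 118 xy 0.5449 0.3504 LxW 92 33 long-axis deg -66.3
top red px [375. 310.] n 159 xy 0.0338 -0.445 LxW 50 48 long-axis deg 26.0
top green px [319. 180.] n 95 xy 0.5542 -0.2281 LxW 49 29 long-axis deg -89.6
top green px [126. 214.] n 936 xy 0.409 0.5544 LxW 213 144 long-axis deg 82.2
top blue px [106. 107.] n 407 xy 0.8534 0.654 LxW 96 90 long-axis deg -89.5
top blue px [286. 181.] n 285 xy 0.5489 -0.0924 LxW 86 50 long-axis deg -89.6
```

Emit:
{"method": "apply_moves", "body": {
  "commands": [-0.1,-0.6,-4,-0.019,0.003,-0.05,5.9,0,0,-4,0,0,0,5.9,0,0,-2.5,0,0,0,5.9,0,0,0,0,0,0,5.9]
}}

```text
t: 46.58
tool_pos: [0.5981, 0.3332, 0.048]
orientation: [2.037, 2.39, 0.004]
force: [-0.9, 0.2, -0.5]
opening: 0.0588
```

Run:
```python
from h import *
st();im,d=snap("wrist","w21.png");packs(im,"wrist",60,150)
```

```text
t 46.575 tcp [0.598 0.333 0.048] yaw 1.73 fix turn [-0.001  0.003  0.   ] op 0.05880116262786078 F [-0.914  0.183 -0.519]
wrist red px [155. 174.] n 8423 xy 0.5238 0.3445 LxW 91 52 long-axis deg -84.4
wrist red px [189. 322.] n 817 xy 0.5585 0.227 LxW 37 23 long-axis deg 88.5
wrist green px [58.  6.] n 516 xy 0.4549 0.4433 LxW 36 9 long-axis deg 9.2
wrist green px [257. 190.] n 8550 xy 0.5972 0.3469 LxW 92 50 long-axis deg -79.9
```

Emit:
{"method": "apply_moves", "body": {
  "commands": [0.1,0,-1.5,0,0,0.015,5.9,0,0,-1.4,0,0,0,5.9,0,0,-0.9,0,0,0,5.9,0,0,0,0,0,0,4.5,0,0,0,0,0,0,4.5,0,0,0,0,0,0,4.5]
}}

```text
t: 47.38
tool_pos: [0.6026, 0.3351, 0.014]
orientation: [2.017, 2.402, 0.017]
force: [0.1, -0.3, -0.6]
opening: 0.0495
```

Emit:
{"method": "apply_moves", "body": {
  "commands": [0,0,0,0,0,0,5.9,0,0,-0.6,0,0,0,5.9,0,0,0,0,0,0,4.5,0,0,0,0,0,0,4.5,0,0,0,0,0,0,4.5,0,0,3,0,0,0,4.5,0,0,4,0,0,0,4.5,-1,0,4,0,0,0,4.5]
}}

```text
t: 48.38
tool_pos: [0.5893, 0.3331, 0.1149]
orientation: [2.02, 2.404, 0.004]
force: [1.1, 0.9, -1.4]
opening: 0.0497
```

Emit:
{"method": "apply_moves", "body": {
  "commands": [-1,-1,0,0,0,-0.177,4.5,-1,-1,0,0,0,-0.177,4.5,-1,-1,0,0,0,-0.177,4.5,-1,-1,0,0,0,-0.177,4.5,-1,-1,0,0,0,-0.177,4.5,-1,-1,0,0,0,-0.177,4.5,-1,-1,0,0,0,-0.177,4.5,-1,-1,0,0,0,-0.177,4.5]
}}

```text
t: 49.38
tool_pos: [0.5088, 0.2526, 0.1204]
orientation: [3.1, 0.443, 0.009]
force: [-0.1, 0.5, -1.5]
opening: 0.0497
```

Emit:
{"method": "apply_moves", "body": {
  "commands": [-1,-1,0,0,0,-0.177,4.5,0,0,0,0,0,-0.177,4.5,0,0,0,0,0,0,4.5]
}}

```text
t: 49.75
tool_pos: [0.4975, 0.2415, 0.1202]
orientation: [3.128, -0.128, 0.005]
force: [-0.5, 0.1, -1.7]
opening: 0.0497
```

Run:
```python
from h import *
st();im,d=snap("wrist","w22.png");packs(im,"wrist",60,150,zt=read_state()["tool_pos"][2]-.008);foot(d,"wrist",(.54,.15),(.67,.29));print("red at shelf:");packs(im,"wrist",60,150)
```

```text
t 49.75 tcp [0.497 0.241 0.12 ] yaw -0.082 fix turn [0.011 0.003 0.   ] op 0.04970674840267203 F [-0.542  0.128 -1.707]
wrist red px [271. 123.] n 1455 xy 0.5609 0.2267 LxW 29 16 long-axis deg 87.7
wrist red px [145. 168.] n 4904 xy 0.5414 0.2992 LxW 55 30 long-axis deg -84.4
wrist green px [254. 204.] n 10879 xy 0.5137 0.2393 LxW 83 49 long-axis deg -3.9
wrist green px [ 29. 249.] n 2309 xy 0.4978 0.3709 LxW 39 29 long-axis deg 82.4
wrist green px [ 28. 332.] n 525 xy 0.4424 0.3905 LxW 42 6 long-axis deg -4.3
foot n 7519 z [0.038 0.039 0.041] x [0.575 0.646] y [0.191 0.251] ((610.3552856445312, 220.88031005859375), (60.1302490234375, 70.73238372802734), 89.01039123535156)
red at shelf:
wrist red px [271. 123.] n 1455 xy 0.5551 0.2198 LxW 50 27 long-axis deg 87.7
wrist red px [145. 168.] n 4904 xy 0.5221 0.3425 LxW 92 50 long-axis deg -84.4
wrist green px [254. 204.] n 10879 xy 0.4738 0.2412 LxW 143 85 long-axis deg -3.9
wrist green px [ 29. 249.] n 2309 xy 0.4465 0.4672 LxW 67 51 long-axis deg 82.4
wrist green px [ 28. 332.] n 525 xy 0.3514 0.5009 LxW 73 10 long-axis deg -4.3
```

Emit:
{"method": "apply_moves", "body": {
  "commands": [1.3,-2.1,-3,0.011,0.003,0.06,4.5,0,0,-3,0,0,0,4.5,0,0,-2,0,0,0,4.5,0,0,0,0,0,0,4.5]
}}

```text
t: 50.3
tool_pos: [0.5117, 0.2206, 0.0391]
orientation: [-3.141, -0.002, -0.003]
force: [0.3, -0.4, -0.3]
opening: 0.0498
```

Run:
```python
from h import *
st();im,d=snap("wrist","w23.png");packs(im,"wrist",60,150,zt=read_state()["tool_pos"][2]-.008)
```

```text
t 50.3 tcp [0.512 0.221 0.039] yaw 0.001 fix turn [-0.001  0.002 -0.   ] op 0.04983403062562414 F [ 0.295 -0.426 -0.264]
wrist red px [250. 135.] n 250 xy 0.5709 0.2199 LxW 40 2 long-axis deg -89.9
wrist red px [ 80. 197.] n 9219 xy 0.5336 0.3223 LxW 79 43 long-axis deg -84.6
wrist green px [254. 205.] n 10987 xy 0.5289 0.2201 LxW 83 49 long-axis deg 0.8
```

Emit:
{"method": "apply_moves", "body": {
  "commands": [0,0,-1.2,0,0,-0.02,4.5,0,0,-0.5,0,0,0,4.5,0,0,0,0,0,0,4.5]
}}

```text
t: 50.72
tool_pos: [0.5144, 0.2218, 0.0247]
orientation: [-3.139, 0.028, -0.012]
force: [0.1, 0.7, -1.5]
opening: 0.0498
```

Emit:
{"method": "apply_moves", "body": {
  "commands": [-0.1,0,-0.4,0,0,0,4.5,0,0,-0.2,0,0,0,4.5,0,0,0,0,0,0,4.5]
}}

```text
t: 51.1
tool_pos: [0.5146, 0.2224, 0.0211]
orientation: [-3.138, 0.026, -0.016]
force: [-0.3, 0.2, -0.5]
opening: 0.0501
```

Emit:
{"method": "apply_moves", "body": {
  "commands": [0,0,-0.25,0,0,0,4.5,0,0,0,0,0,0,6,0,0,0,0,0,0,6.5,0,0,3,0,0,0,6.5,-4,0,4,0,0,0,4,-4,0,2,0,0,0,2,-1,0,0,0,0,0,2,0,0,0,0,0,0,2]
}}

```text
t: 52.1
tool_pos: [0.4226, 0.2222, 0.1101]
orientation: [-3.138, 0.027, -0.016]
force: [-0.4, -1.0, 0.1]
opening: 0.0294
```

Run:
```python
from h import *
st();im,d=snap("wrist","w24.png",s=1.3);packs(im,"wrist",60,150,zt=.012);foot(d,"wrist",(.54,.15),(.67,.29))
m=cv2.inRange(cv2.cvtColor(im,cv2.COLOR_BGR2HSV),(50,60,40),(75,255,255))>0;P=pts(m,d,"wrist");P=P[abs(P[:,1]-.22)<.04];print(np.percentile(P,[2,50,98],axis=0))
```

```text
t 52.1 tcp [0.423 0.222 0.11 ] yaw -0.017 fix turn [-0.004  0.01  -0.   ] op 0.02937161215101678 F [-0.433 -0.987  0.132]
wrist red px [113.  79.] n 6585 xy 0.5206 0.3365 LxW 88 48 long-axis deg -84.6
wrist red px [256. 128.] n 194 xy 0.4803 0.2203 LxW 47 3 long-axis deg 89.0
wrist green px [252.  64.] n 7426 xy 0.5268 0.2213 LxW 89 50 long-axis deg -0.5
wrist green px [ 15. 214.] n 2707 xy 0.407 0.4416 LxW 122 28 long-axis deg -7.7
foot n 2906 z [0.029 0.03  0.031] x [0.54  0.571] y [0.196 0.246] ((555.9649658203125, 221.11679077148438), (49.864498138427734, 31.93073081970215), 89.9029312133789)
[[0.484 0.197 0.029]
 [0.53  0.221 0.03 ]
 [0.57  0.245 0.032]]
```

View pics/w24.png

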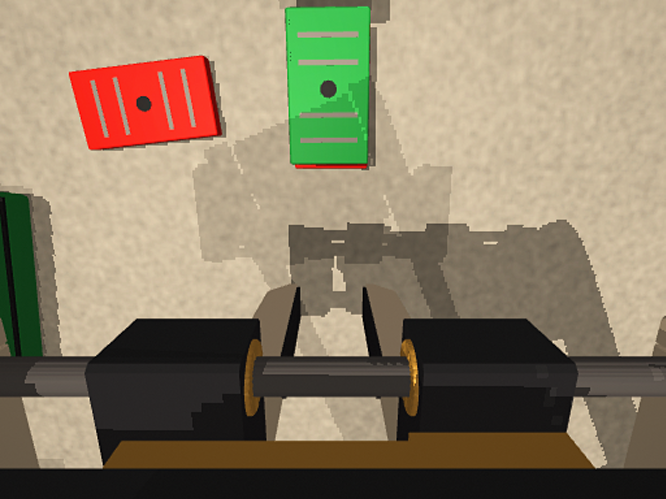

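foot_b's stack is in place: green on red, centred at crop (328,90), top at z = 30 mm. I'll push it in the same way.

Emit:
{"method": "apply_moves", "body": {
  "commands": [0.5,0,-4,-0.004,0.01,0,2,0,0,-4,0,0,0,2,0,0,-1.5,0,0,0,2,0,0,0,0,0,0,2]
}}

```text
t: 52.65
tool_pos: [0.4307, 0.2216, 0.0114]
orientation: [3.14, -0.03, -0.0]
force: [0.1, -0.1, 1.0]
opening: 0.0202
```

Emit:
{"method": "apply_moves", "body": {
  "commands": [1,0,-0.4,0,0,0,2,1.5,0,-0.2,0,0,0,2,1.2,0,0,0,0,0,2,1.2,0,0,0,0,0,2,1.2,0,0,0,0,0,2,1.2,0,0,0,0,0,2,0,0,0,0,0,0,2]
}}

```text
t: 53.52
tool_pos: [0.5133, 0.2229, 0.0103]
orientation: [-3.14, 0.03, -0.012]
force: [0.1, -0.1, -1.6]
opening: 0.0201
```

Run:
```python
from h import *
st();im,d=snap("wrist","w25.png");packs(im,"wrist",60,150,zt=.012)
```

```text
t 53.525 tcp [0.513 0.223 0.01 ] yaw -0.019 fix turn [-0.002  0.008 -0.   ] op 0.020128445641189815 F [ 0.12  -0.117 -1.642]
wrist red px [ 67. 217.] n 10546 xy 0.5273 0.33 LxW 83 47 long-axis deg -84.6
wrist green px [253. 177.] n 7968 xy 0.5492 0.2219 LxW 50 50 long-axis deg 89.0
```

Emit:
{"method": "apply_moves", "body": {
  "commands": [0,0,-0.5,0,0,0,2,1.2,0,0,0,0,0,2,1,0,0,0,0,0,2,0.3,0,0,0,0,0,2,0,0,0,0,0,0,2]
}}

```text
t: 54.2
tool_pos: [0.5382, 0.2229, 0.0042]
orientation: [-3.14, 0.029, -0.009]
force: [-1.2, 1.0, 0.8]
opening: 0.0204
```

Run:
```python
from h import *
st();im,d=snap("wrist","w26.png");packs(im,"wrist",60,150,zt=.012)
```

```text
t 54.2 tcp [0.538 0.223 0.004] yaw -0.018 fix turn [-0.001  0.006 -0.   ] op 0.020426912900661634 F [-1.242  1.037  0.784]
wrist red px [ 64. 243.] n 6401 xy 0.5377 0.3259 LxW 74 35 long-axis deg -84.5
wrist green px [253. 209.] n 4063 xy 0.5609 0.2221 LxW 50 25 long-axis deg 89.0
```

Emit:
{"method": "apply_moves", "body": {
  "commands": [-1.5,0,0.2,0,0,0,2,-4,0,2,0,0,0,2,-2,0,5,0,0,0,2,-1,0,5,0,0,0,4,0,0,0,0,0,0,4]
}}

```text
t: 54.88
tool_pos: [0.4494, 0.2224, 0.1287]
orientation: [-3.14, 0.029, -0.008]
force: [1.2, 0.0, -0.1]
opening: 0.0356
```

Run:
```python
from h import *
st();im,d=snap("wrist","w27.png",(80,0,480,250),1.9);packs(im,"wrist",60,150,zt=.012)
im,d=snap("side","s27.png",(80,110,400,320),2.5)
packs(im,"side",60)
im,d=snap("top","t27.png");packs(im,"top",40)
for q in("scoop_head","scoop_grip","mat_mid","doorstop","awl","hammer","kit_case"):
  for r in spot_point(q,"top")[:2]: p=w(r["point"],"top");print(q,round(r["conf"],2),p)
```

```text
t 54.875 tcp [0.449 0.222 0.129] yaw -0.018 fix turn [-0.001  0.005 -0.   ] op 0.035580426865099005 F [ 1.216  0.035 -0.06 ]
wrist red px [125. 110.] n 5290 xy 0.5205 0.3351 LxW 88 47 long-axis deg -84.5
wrist red px [254.  81.] n 163 xy 0.5445 0.2197 LxW 46 3 long-axis deg 89.0
wrist green px [251.  60.] n 2167 xy 0.5591 0.2213 LxW 49 29 long-axis deg 89.0
wrist green px [ 22. 224.] n 4314 xy 0.4147 0.4486 LxW 111 46 long-axis deg -7.9
side red px [165. 237.] n 366 xy 0.5183 0.3468 LxW 94 59 long-axis deg -85.6
side green px [273. 165.] n 90 xy 0.5667 -0.2136 LxW 90 56 long-axis deg 46.3
side green px [187. 210.] n 121 xy 0.5695 0.2191 LxW 56 42 long-axis deg 87.8
side green px [123. 295.] n 2312 xy 0.416 0.5465 LxW 207 182 long-axis deg 82.4
side blue px [254. 182.] n 166 xy 0.545 -0.0899 LxW 91 52 long-axis deg -89.6
side blue px [ 32. 207.] n 445 xy 0.9874 0.6023 LxW 109 100 long-axis deg 2.9
top red px [375. 310.] n 157 xy 0.033 -0.4454 LxW 51 48 long-axis deg 26.0
top green px [319. 180.] n 91 xy 0.5539 -0.2281 LxW 49 29 long-axis deg 89.6
top green px [126. 214.] n 929 xy 0.409 0.5545 LxW 213 143 long-axis deg 82.3
top blue px [106. 107.] n 407 xy 0.8534 0.654 LxW 96 90 long-axis deg -89.5
top blue px [286. 181.] n 284 xy 0.5489 -0.0924 LxW 86 50 long-axis deg -89.6
scoop_head 0.84 [ 0.633 -0.442  0.003]
scoop_head 0.34 [0.672 0.001 0.001]
scoop_grip 0.76 [ 0.484 -0.447  0.037]
mat_mid 0.84 [ 0.488 -0.441  0.004]
mat_mid 0.47 [ 0.67  -0.004  0.002]
doorstop 0.58 [ 0.729 -0.303  0.001]
awl 0.44 [0.601 0.507 0.   ]
awl 0.16 [ 0.447 -0.591  0.001]
hammer 0.62 [0.603 0.504 0.003]
hammer 0.6 [ 0.446 -0.595  0.003]
kit_case 0.81 [ 0.408  0.553 -0.   ]
kit_case 0.35 [ 0.448 -0.592 -0.001]
```

View pics/s27.png

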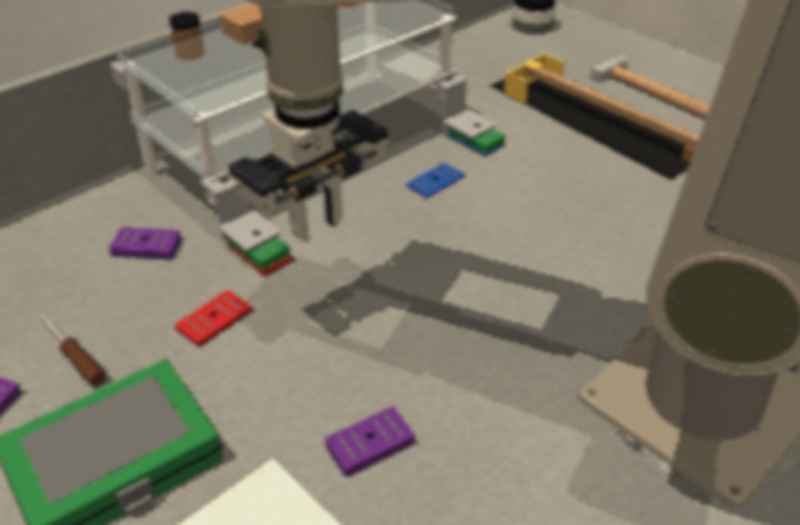

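View pics/w27.png

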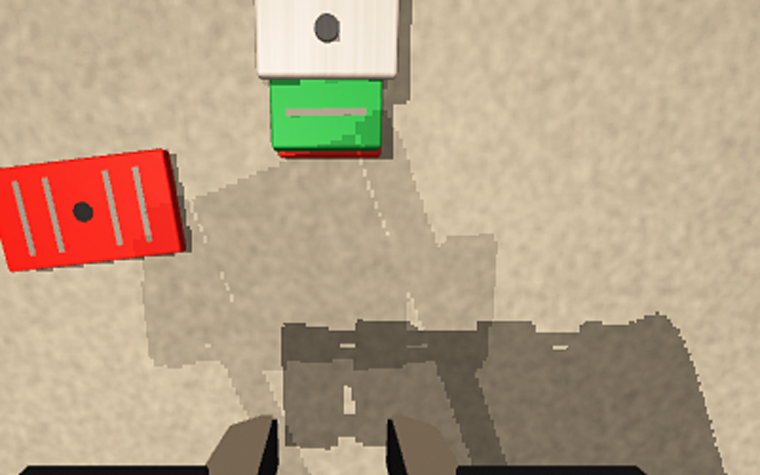

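```bash
python3 -c "
from h import *
print(close_job())"
```

```text
the job is handed in; nothing more can be done
None
```

The job is done and handed in at about 55 s. No verdict was reported.

- **Drawing out:** Using the scoop, I drew the red and blue packers out from under the lower tier. The red needed a second pass because the blade came down on it the first time. No knock on the tiers showed in the readings.
- **Scoop:** It is back lengthwise on its mat, its grip point about 7 mm from the mat's centre.
- **Feet:** Plate-top height showed the right foot to be foot_a (26 mm gap) and the left to be foot_b (32 mm). Each stack was placed in front of its foot and pushed in flat.

| Foot | Stack | Height | Gap left | Centre in front of foot point |
|---|---|---|---|---|
| foot_a (right) | green on blue | 24 mm | 2 mm | about 11 mm |
| foot_b (left) | green on red | 30 mm | 2 mm | about 15 mm |

- **Sideways fit:** Both stacks are within about 3 mm of the foot's mid-line.
- **Spares:** The spare red and blue lie on the shelf more than 140 mm from the feet.
- **Bystanders:** The last views put the hammer, awl, kit case and doorstop within about 5 mm of where they started.
- **Failures and disagreements:** The first grip on the blue missed and was repeated lower. In the last top view the arm hid the left stack, so foot_b was checked with the wrist and side cameras only. Some low-confidence network reports confused the awl with the hammer. The top and side cameras differed by 4–9 mm on packer positions, within the margins.

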